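Check sample trays in at the code reader and send them to the bay

ROBOT

A 7-joint arm with a two-finger parallel gripper is mounted at the origin on the work surface. World frame = base frame: x ahead of the robot, y to its left, z up, the work surface at z = 0. Lengths are in m, angles in rad, forces in N, time in s.
With the tool pointing down it reaches from about 0.4 to 0.85 m from the base axis. Payload 10.4 kg.
Tool frame: the origin (TCP) lies at the very end of the fingers, on their centre line; the grasp point (between the pads) lies 19 mm behind it; z points along the fingers, y is the line along which they close (so a half turn about z gives the same grasp; the last joint's range is limited). The gripper opens to 87 mm and grips with 3 to 60 N. Pads are 19 mm wide; open, the fingers measure 117 mm over their backs; the gripper's body (75 mm by 190 mm) begins 51 mm behind the grasp point.
Start: joints at [1.178, 0.332, -0.065, 1.46, 0.022, 1.35, -0.088], TCP at [0.226, -0.583, 0.223] pointing down, gripper open.
Joint ranges: [-2.6, 2.6], [-0.5, 2.12], [-1.47, 1.34], [0.16, 2.42], [-1.27, 4.41], [0.06, 2.06], [-2.6, 2.6]. Speed limits (rad/s): [2.22, 2.22, 2.79, 2.79, 3.14, 3.14, 3.14].

INTERFACE

Orientations are given as a unit quaternion [x, y, z, w].
In Python, from bench import read_state, cams, workorder gives the robot as it stands.
- The arm moves only by the shell command python3 -m crank 'ROWS' [FORCE]. ROWS is text: rows parted by semicolons, each of 5 numbers parted by spaces: the shift along the tool's x, y, z scaled (see below), then the turn about the tool's z scaled (see below), then the opening, from -1 (shut) to 1 (fully open). In form: dx dy dz yaw jaw; .... A call has 1 to 10 rows; each row shifts and turns the commanded pose from where the row before left it, along the tool's axes as they then stand; what a row does not reach is not made up. The controller multiplies each number of a shift by 200 mm and each number of a turn by 90 degrees. A row lasts 1/10 s, in which the tool goes at most 50 mm and 8.59 degrees, less where a joint would pass 70% of its speed; a pose out of reach is approached as far as the arm can. A call with a number of a shift or a turn outside -1 to 1 is refused whole. A call with a gripper value outside its range is refused whole. The fingers move at their own pace and stop on an object; FORCE is the grip in N (left out, the last holds). Time passes only in rows, so rows that do not move let the fingers close. It gives the time, the measured TCP pose, the force, the opening and the grip force at its end, in the units of the state.
- read_state(): the state, without advancing time (a new reading comes with each control period).
- cams.camera(name): name is "side" or "top"; returns a dict with "img" (420x560x3 uint8, blue, green, red), "K" (3x3 intrinsics, pixels), "xyz" and "attitude" of the camera in the world. Camera axes: x right, y down, z forward; pixel columns grow to the right and rows downward; lengths in m; the calibration is good to about 2 mm. A picture is of the moment at which its call begins. There is no depth.
- workorder.close_job(): hands the job in; it is judged then, once.
The state is a dict: "time": time; "joint_positions": joint angles; "joint_vel": joint speeds; "joint_torque": joint torques, N m; "ee_pos": TCP position; "eef_rot": TCP orientation; "ft_force": force on the tool from outside, world axes, zero at the start; "torque": the same for the moment, N m; "width": finger opening in m; "grip_force": force on a finger pad.
Only numpy, scipy, OpenCV 4.12 (cv2) and the standard library are available. Lean on these libraries where they do the work, as an engineer would, in place of code of your own. Each camera call takes 0.05 s, during which the arm holds its last target. There are 200 camera calls.

TASK

Check in every sample tray on the bench, the yellow one first, then the blue, then the green (some may be missing): hold the tray flat and bring its coloured end squarely and centrally against the reader's orange sprung bar, push the bar fully home and keep it there for a good second, then turn the tray end for end and do the same with its white end. Lay every tray flat in the grey tote while it stands short of the bay, and only then push the loaded tote along the rollers, without lifting it off them, until it is fully home against the bay's blue end stop; leave the covered dish, the timer and the green box where they stand.

Things in the scene. Friction and masses are not known exactly. Their poses are not given: they have to be found in the camera images.
- tray_yellow: clear solid 8-well sample tray, 104 x 52 x 32 mm high, 0.15 kg, white cups on top (2.5 mm proud, not felt); a yellow band marks one end, a white band the other. Origin: centre of its underside; +x along its length to the coloured end, z up. Grip it from above across its 52 mm width. Starts flat on the bench at any yaw; None at the start if absent.
- yellow_coloured_end (a point): middle of the yellow tray's coloured end face (52 mm along +x from the tray's origin, 16 mm up), where its black code patch is
- yellow_white_end (a point): middle of the yellow tray's white end face (52 mm along -x from the tray's origin, 16 mm up), with the second code patch
- tray_blue: clear solid 8-well sample tray, 104 x 52 x 32 mm high, 0.15 kg, white cups on top (2.5 mm proud, not felt); a blue band marks one end, a white band the other. Origin: centre of its underside; +x along its length to the coloured end, z up. Grip it from above across its 52 mm width. Starts flat on the bench at any yaw; None at the start if absent.
- blue_coloured_end (a point): middle of the blue tray's coloured end face (52 mm along +x from the tray's origin, 16 mm up), where its black code patch is
- blue_white_end (a point): middle of the blue tray's white end face (52 mm along -x from the tray's origin, 16 mm up), with the second code patch
- tray_green: clear solid 8-well sample tray, 104 x 52 x 32 mm high, 0.15 kg, white cups on top (2.5 mm proud, not felt); a green band marks one end, a white band the other. Origin: centre of its underside; +x along its length to the coloured end, z up. Grip it from above across its 52 mm width. Starts flat on the bench at any yaw; None at the start if absent.
- green_coloured_end (a point): middle of the green tray's coloured end face (52 mm along +x from the tray's origin, 16 mm up), where its black code patch is
- green_white_end (a point): middle of the green tray's white end face (52 mm along -x from the tray's origin, 16 mm up), with the second code patch
- bar_face (a point): centre of the front face of the reader's orange trip bar (100 wide x 26 mm high, face centre 21 mm above the bench); moves with the bar. +x is the level direction in which the bar is pushed, square to its face (roughly the bench's +y, to the left); y runs along the bar. The bench in front of the bar is free.
- reader: code reader, fixed to the bench at the left; origin on the bench below the face of the bar when out, axes as point bar_face (+x into the reader). White housing 130 wide x 100 mm high, 55 to 145 mm behind the bar's face, on a base plate 12 mm high that begins 40 mm behind it
- trip (a joint): travel of the sprung trip bar in m: 0 out, 0.012 fully home against a hard stop; a spring pushes it back out (about 2 N at the start, 8 N fully home)
- tote: grey open tote on the rollers, outside 134 (x) x 290 (y) x 35 mm high, walls and floor 5 mm, 0.5 kg. Three white patches on its floor at y = -85, 0, +85 mm show where trays fit, tray length along the tote's x. Origin: centre of its underside; -y points along the rollers to the bay. Drag 1 to 4 N; it stays where it is left; push on its +y end wall.
- bay_stop (a point): middle of the inside face of the blue end stop of the station bay, at the height of the roller tops (34 mm above the bench); fixed. +y points from the stop back along the row of rollers. The tote is fully home when its end wall touches the stop: its origin then lies 145 mm from here along +y.
- track: fixed roller track: 14 free-turning grey rollers 28 mm thick, 42.5 mm apart, tops 34 mm above the bench, between aluminium guide rails 46 mm high, 143 mm apart inside, 620 mm long; bay at its -y end with blue side walls 85 mm high over the last 147 mm and end stop 95 mm high. Origin: centre of its underside, y along the row
- dish: bystander, to be left where it is: covered round dish, 90 mm across, 15 mm high; origin at the centre of its underside
- timer: bystander, to be left where it is: white timer, 70 x 60 x 22 mm high; origin at the centre of its underside
- slide_box: bystander, to be left where it is: green box, 80 x 100 x 35 mm high; origin at the centre of its underside

How it is judged:
On the way, in this order (a step that is already met when the one before it is completed fails the run):
1. the yellow tray's coloured end is held flat and central against the trip bar, bar fully home (x of yellow_coloured_end in the frame of reader between 0.0095 and 0.02 m and angle between the x axis of tray_yellow and the x axis of reader, either way round below 0.12 rad and angle between tray_yellow's own z axis and vertical below 0.12 rad and z of yellow_coloured_end in the frame of reader below 0.03 m and y of yellow_coloured_end in the frame of reader between -0.018 and 0.018 m), for 0.6 s.
2. the yellow tray's white end is held flat and central against the trip bar, bar fully home (x of yellow_white_end in the frame of reader between 0.0095 and 0.02 m and angle between the x axis of tray_yellow and the x axis of reader, either way round below 0.12 rad and angle between tray_yellow's own z axis and vertical below 0.12 rad and z of yellow_white_end in the frame of reader below 0.03 m and y of yellow_white_end in the frame of reader between -0.018 and 0.018 m), for 0.6 s.
3. the blue tray's coloured end is held flat and central against the trip bar, bar fully home (x of blue_coloured_end in the frame of reader between 0.0095 and 0.02 m and angle between the x axis of tray_blue and the x axis of reader, either way round below 0.12 rad and angle between tray_blue's own z axis and vertical below 0.12 rad and z of blue_coloured_end in the frame of reader below 0.03 m and y of blue_coloured_end in the frame of reader between -0.018 and 0.018 m), for 0.6 s.
4. the blue tray's white end is held flat and central against the trip bar, bar fully home (x of blue_white_end in the frame of reader between 0.0095 and 0.02 m and angle between the x axis of tray_blue and the x axis of reader, either way round below 0.12 rad and angle between tray_blue's own z axis and vertical below 0.12 rad and z of blue_white_end in the frame of reader below 0.03 m and y of blue_white_end in the frame of reader between -0.018 and 0.018 m), for 0.6 s.
5. the green tray's coloured end is held flat and central against the trip bar, bar fully home (x of green_coloured_end in the frame of reader between 0.0095 and 0.02 m and angle between the x axis of tray_green and the x axis of reader, either way round below 0.12 rad and angle between tray_green's own z axis and vertical below 0.12 rad and z of green_coloured_end in the frame of reader below 0.03 m and y of green_coloured_end in the frame of reader between -0.018 and 0.018 m), for 0.6 s.
6. the green tray's white end is held flat and central against the trip bar, bar fully home (x of green_white_end in the frame of reader between 0.0095 and 0.02 m and angle between the x axis of tray_green and the x axis of reader, either way round below 0.12 rad and angle between tray_green's own z axis and vertical below 0.12 rad and z of green_white_end in the frame of reader below 0.03 m and y of green_white_end in the frame of reader between -0.018 and 0.018 m), for 0.6 s.
7. every tray lies flat in the tote, and the tote has not yet been pushed home (x of tray_yellow in the frame of tote between -0.045 and 0.045 m and y of tray_yellow in the frame of tote between -0.125 and 0.125 m and z of tray_yellow in the frame of tote between 0 and 0.015 m and angle between each of tray_yellow, tray_blue, tray_green's own z axis and vertical below 0.1 rad and x of tray_blue in the frame of tote between -0.045 and 0.045 m and y of tray_blue in the frame of tote between -0.125 and 0.125 m and z of tray_blue in the frame of tote between 0 and 0.015 m and x of tray_green in the frame of tote between -0.045 and 0.045 m and y of tray_green in the frame of tote between -0.125 and 0.125 m and z of tray_green in the frame of tote between 0 and 0.015 m and y of tote in the frame of bay_stop above 0.19 m), for 0.2 s.
8. the loaded tote is home in the bay (y of tote in the frame of bay_stop below 0.153 m and angle between tote's own z axis and vertical below 0.05 rad and angle between the y axis of tote and the y axis of bay_stop, either way round below 0.08 rad and z of tote in the frame of bay_stop below 0.01 m), for 0.2 s.
At the end, for the whole second after the job is handed in: every tray that is present lies flat (within 0.1 rad) on the floor of the tote, inside its walls; the tote stands on the rollers within 8 mm of the bay's end stop; all at rest (all of step 8 and x of tray_yellow in the frame of tote between -0.045 and 0.045 m and y of tray_yellow in the frame of tote between -0.125 and 0.125 m and z of tray_yellow in the frame of tote between 0 and 0.015 m and angle between each of tray_yellow, tray_blue, tray_green's own z axis and vertical below 0.1 rad and x of tray_blue in the frame of tote between -0.045 and 0.045 m and y of tray_blue in the frame of tote between -0.125 and 0.125 m and z of tray_blue in the frame of tote between 0 and 0.015 m and x of tray_green in the frame of tote between -0.045 and 0.045 m and y of tray_green in the frame of tote between -0.125 and 0.125 m and z of tray_green in the frame of tote between 0 and 0.015 m and linear speed of each of tray_yellow, tray_blue, tray_green, tote below 0.02 m/s); the robot touches nothing.
It fails at once if a bystander is shifted by more than 40 mm (distance of any of dish, timer, slide_box from where it was at the start of the episode above 0.04 m).
It fails at once if the tote is lifted more than 30 mm off the rollers or tipped over 0.5 rad (z of tote in the frame of bay_stop above 0.03 m or angle between tote's own z axis and vertical above 0.5 rad).
Of tray_yellow, tray_blue, tray_green only 2 to 3 are there at a start; the rules pass over those that are not, and their reading is None.
At some moment in a run one of tray_yellow, tray_blue, tray_green may be knocked a few centimetres aside while the robot is not near it.
Once in a run the grip may slacken for a moment while it holds something.
It also fails if it takes over 210 s, if anything falls off the work surface, if the arm or the gripper's body presses on something with over 40 N, if the wrist force passes 120 N, or if a joint passes its speed limit or range.

## Working session

There is one attempt and no reset: what is moved stays moved. The work goes in short steps, Python scripts to look and compute and a shell command to move; the robot and the scene stay as the last step left them, time stands still between calls to the robot, and variables do not carry over. Pictures are saved under pics/ and viewed, at most 17 in all, crops included, and the job is handed in when it is done.

```bash
ls; mkdir -p pics; python3 - <<'E'
from bench import read_state, cams, workorder
import cv2
s=read_state(); print(s)
for n in("top","side"):
    c=cams.camera(n); cv2.imwrite(f"pics/{n}0.png",c["img"]); print(n,c["K"],c["xyz"],c["attitude"])
E
```

```text
pics
{'time': 0.0, 'joint_positions': array([ 1.1783878 ,  0.33288768, -0.06470303,  1.46091188,  0.02157084,
        1.34988988, -0.08850257]), 'joint_vel': array([ 0.00019785, -0.00033005,  0.00059648,  0.00052402, -0.0002244 ,
       -0.00077502, -0.00014305]), 'joint_torque': array([-1.38246352e-03, -6.23231864e+01,  2.38508976e-02, -3.89882183e+01,
       -6.12425990e-02,  3.98320542e-02,  1.94622689e-04]), 'ee_pos': array([ 0.22576967, -0.58239766,  0.22175811]), 'eef_rot': array([ 9.82952304e-01,  1.83859390e-01, -1.45617687e-04, -6.86134662e-04]), 'ft_force': array([-0.12671716, -0.56407745, -0.27009997]), 'torque': array([-0.02278321,  0.03975059,  0.01919738]), 'grip_force': 0.0, 'width': 0.08688336100134458}
top [[459.65677507   0.         275.39201736]
 [  0.         459.65677507 213.51230249]
 [  0.           0.           1.        ]] [ 3.43642815e-01 -1.71463373e-04  1.46032358e+00] [ 0.70779478 -0.7036488   0.05093491 -0.03620144]
side [[417.63408348   0.         276.06569128]
 [  0.         417.63408348 206.21630966]
 [  0.           0.           1.        ]] [-0.15170769  0.71965736  0.77105454] [-0.32988358  0.82581246 -0.4294143   0.15752451]
```

View pics/top0.png

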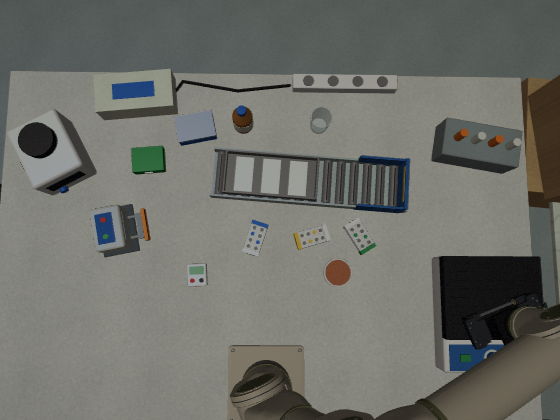

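View pics/side0.png

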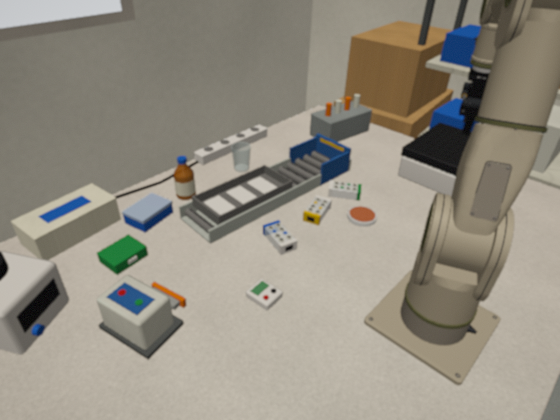

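The top view shows all three trays: blue at about (255,238), yellow at (312,237) and green at (359,236). The reader's orange bar is at (145,224), the tote at (270,177) and the blue bay at (385,183). The side view agrees. I'll zoom in for measurement.

```bash
cat > h.py <<'E'
import numpy as np, cv2
from scipy.spatial.transform import Rotation as R
from bench import read_state, cams, workorder
def px2w(c,uv,z):
    uv=np.atleast_2d(uv).astype(float); d=np.c_[uv,np.ones(len(uv))]@np.linalg.inv(c["K"]).T
    d=R.from_quat(c["attitude"]).apply(d); o=np.array(c["xyz"])
    return o+d*((z-o[2])/d[:,2])[:,None]
def w2px(c,p):
    q=R.from_quat(c["attitude"]).inv().apply(np.atleast_2d(p)-c["xyz"])@np.array(c["K"]).T
    return q[:,:2]/q[:,2:]
E
python3 - <<'E'
import pickle
from h import *
c=cams.camera("top"); s=cams.camera("side"); pickle.dump((c,s),open("c0.pkl","wb"))
im=c["img"]
cv2.imwrite("pics/z1.png",cv2.resize(im[210:260,235:385],None,fx=5.3,fy=5.3,interpolation=cv2.INTER_CUBIC))
cv2.imwrite("pics/z2.png",cv2.resize(im[140:265,85:245],None,fx=4.8,fy=4.8,interpolation=cv2.INTER_CUBIC))
hsv=cv2.cvtColor(im,cv2.COLOR_BGR2HSV)
def comps(n,m):
    k,l,st,ce=cv2.connectedComponentsWithStats(m.astype(np.uint8))
    for i in range(1,k):
        if st[i,4]>12:
            p=np.argwhere(l==i)[:,::-1]
            print(n,st[i],cv2.minAreaRect(p.astype(np.float32)))
H,S,V=cv2.split(hsv)
comps("orange",(H>5)&(H<18)&(S>160)&(V>120))
comps("yellow",(H>=19)&(H<34)&(S>140)&(V>120))
comps("blue",(H>100)&(H<125)&(S>160)&(V>90))
comps("green",(H>45)&(H<80)&(S>120))
E
```

```text
orange [461 129   7   7  42] ((464.0, 132.0), (6.0, 6.0), 90.0)
orange [496 135   8   8  44] ((499.2000427246094, 138.40003967285156), (7.155416965484619, 6.260990142822266), 63.43495178222656)
orange [141 209   7  31  97] ((143.91893005371094, 224.0135040283203), (30.57821273803711, 3.1235809326171875), 80.53767395019531)
yellow [294 233   8  16  57] ((297.5000305175781, 240.50001525878906), (16.378829956054688, 3.543957471847534), 73.3007583618164)
blue [112  81  42  18 607] ((132.55517578125, 89.66207122802734), (14.699050903320312, 40.85837936401367), 85.2363510131836)
blue [237 106   9   9  63] ((241.0, 110.0), (8.0, 8.0), 90.0)
blue [361 156  44   5  72] ((382.5207214355469, 157.75173950195312), (43.18365478515625, 1.5778642892837524), 4.763641834259033)
blue [405 159   4  50 120] ((406.3915100097656, 183.4952850341797), (2.389047384262085, 49.08406066894531), 2.4895529747009277)
blue [ 60 187   6   5  18] ((62.100013732910156, 188.7000274658203), (3.130495071411133, 4.919349670410156), 63.43495178222656)
blue [358 204  45   5  83] ((380.02862548828125, 206.1422882080078), (44.0991096496582, 1.7942676544189453), 4.573921203613281)
blue [ 95 212  20  32 415] ((104.16351318359375, 227.86892700195312), (29.84084129333496, 16.2720947265625), 81.02737426757812)
blue [252 220  16   8  50] ((259.4000244140625, 223.3000030517578), (15.495159149169922, 2.8460497856140137), 18.434947967529297)
blue [450 345  54  26 706] ((476.5, 357.5), (25.0, 53.0), 90.0)
green [132 146  33  28 819] ((147.7029266357422, 159.6382293701172), (25.923416137695312, 32.28922653198242), 85.60128784179688)
green [103 234   5   5  20] ((105.0, 236.0), (4.0, 4.0), 90.0)
green [359 244  17  11  57] ((367.0224914550781, 248.7359619140625), (3.1799936294555664, 17.489965438842773), 57.9946174621582)
green [460 355  11   7  76] ((465.0, 358.0), (6.0, 10.0), 90.0)
```

View pics/z1.png

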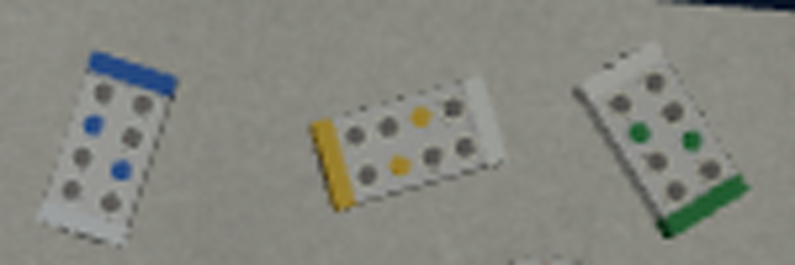

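View pics/z2.png

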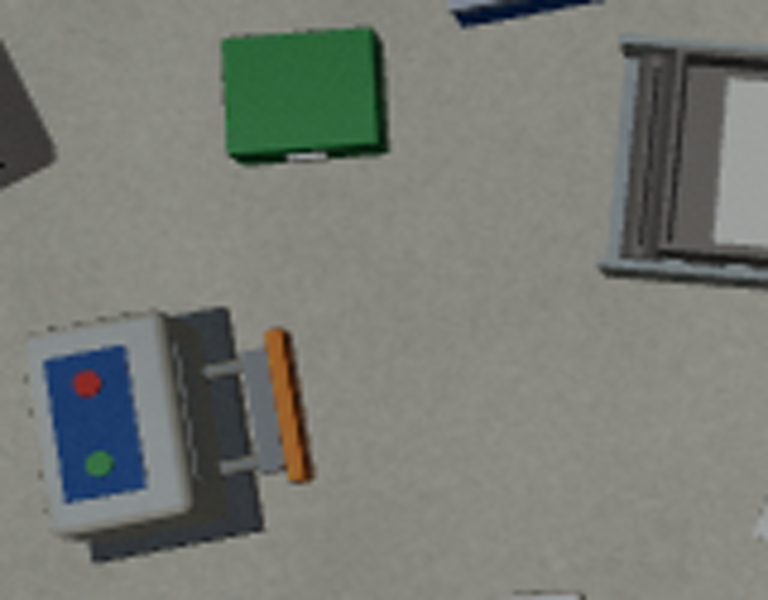

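The zooms show clear tray corners. Blue's band is its upper end, yellow's is its left end and green's is its lower right end. The bar's front edge runs from about z2 (285,329) to (308,481). Next is the tote and track crop.

```bash
python3 - <<'E'
import pickle
from h import *
c,s=pickle.load(open("c0.pkl","rb"))
cv2.imwrite("pics/z3.png",cv2.resize(c["img"][140:220,205:415],None,fx=3.8,fy=3.8,interpolation=cv2.INTER_CUBIC))
E
cat >> h.py <<'E'
def fit(c,pts,model):  # pts px of model points (local xyz); planar pose x,y,yaw
    from scipy.optimize import least_squares
    model=np.array(model,float); pts=np.array(pts,float)
    def w(p): 
        m=R.from_euler("z",p[2]).apply(model); m[:,:2]+=p[:2]; return m
    best=min((least_squares(lambda p:(w2px(c,w(p))-pts).ravel(),[*px2w(c,pts.mean(0),.03)[0][:2],a]) for a in(0,1.57,3.14,-1.57)),key=lambda r:r.cost)
    return best.x, np.sqrt(2*best.cost/len(pts))
T=[(.052,.026,.032),(.052,-.026,.032),(-.052,-.026,.032),(-.052,.026,.032)]
def un(p,f,o): return (np.array(p,float)+.5)/f-.5+np.array(o)
E
python3 - <<'E'
import pickle
from h import *
c,s=pickle.load(open("c0.pkl","rb"))
Z=lambda p:un(p,5.3,(235,210))
# order: coloured end left(+y), right(-y), white right, white left
print("blue",fit(c,Z([(92,52),(178,78),(123,244),(38,220)]),T))
print("yellow",fit(c,Z([(340,210),(310,122),(478,77),(503,160)]),T))
print("green",fit(c,Z([(747,178),(662,230),(574,88),(655,42)]),T))
Y=lambda p:un(p,4.8,(85,140))
# bar: +x into reader(left in image), y: x left(+yworld) -> y = world -x = image down
print("bar front top edge",px2w(c,Y([(284,329),(308,481)]),.034))
E
```

```text
blue (array([0.44505883, 0.03364567, 5.98339883]), np.float64(0.2924904412049445))
yellow (array([ 0.44966471, -0.14269268,  1.86030592]), np.float64(0.5307698835350197))
green (array([ 0.45525884, -0.29131838, -2.58529871]), np.float64(1.510050165899505))
bar front top edge [[0.53441851 0.38034154 0.034     ]
 [0.43590086 0.36109129 0.034     ]]
```

View pics/z3.png

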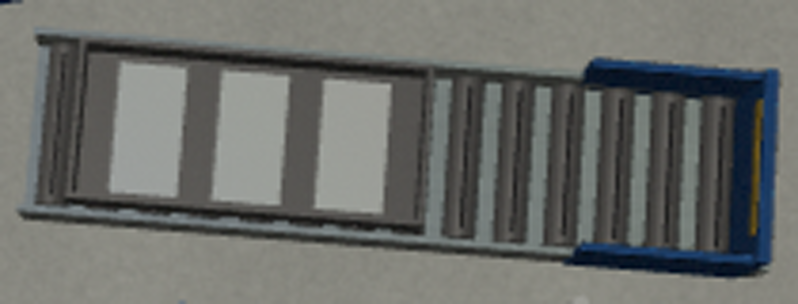

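```bash
python3 - <<'E'
import pickle
from h import *
c,s=pickle.load(open("c0.pkl","rb"))
Z=lambda p:un(p,5.3,(235,210))
np.set_printoptions(precision=4,suppress=True)
W={"blue":[(103,93),(143,103),(93,124),(132,137),(82,156),(121,170),(71,189),(110,203)],
"yellow":[(355,135),(367,175),(388,126),(400,165),(420,117),(432,156),(453,107),(465,146)],
"green":[(709,170),(676,190),(692,140),(657,161),(673,112),(640,132),(654,83),(620,103)]}
for n,p in W.items():
    w=px2w(c,Z(p),.0345); d=w[:2].sum(0)-w[6:].sum(0); print(n,w.mean(0)[:2],np.arctan2(d[1],d[0]))
print("green",fit(c,Z([(747,182),(664,232),(576,88),(655,42)]),T))
Q=lambda p:un(p,3.8,(205,140))
w=px2w(c,Q([(148.5,129.5),(251,138),(353,146)]),.039); print(w, w[0]-w[2],np.linalg.norm(w[0]-w[2]))
print("stop top inner",px2w(c,Q([(765,72),(762,262)]),.095))
d=px2w(c,[(337.5,272)],.015);print("dish",d, "timer",px2w(c,[(197.5,274)],.022))
print(R.from_quat(read_state()["eef_rot"]).as_matrix())
E
```

```text
blue [0.4456 0.0342] -0.30996099376182745
yellow [ 0.4502 -0.1437] 1.8589514932662485
green [ 0.4538 -0.2942] -2.583959033152582
green (array([ 0.4544, -0.2919,  3.691 ]), np.float64(1.1758854566357988))
[[ 0.6454  0.0708  0.039 ]
 [ 0.639  -0.0141  0.039 ]
 [ 0.633  -0.0987  0.039 ]] [0.0124 0.1695 0.    ] 0.16992536791562382
stop top inner [[ 0.6851 -0.4268  0.095 ]
 [ 0.5308 -0.4197  0.095 ]]
dish [[ 0.3399 -0.2251  0.015 ]] timer [[0.3318 0.2102 0.022 ]]
[[ 0.9324  0.3614 -0.0003]
 [ 0.3614 -0.9324  0.0007]
 [-0.     -0.0008 -1.    ]]
```

```bash
cat >> h.py <<'E'
def plan(x=None,y=None,z=None,phi=None):
    s=read_state(); p=s["ee_pos"]; m=R.from_quat(s["eef_rot"]).as_matrix(); f=np.arctan2(m[1,0],m[0,0])
    t=np.array([p[0] if x is None else x,p[1] if y is None else y,p[2] if z is None else z]); g=f if phi is None else phi
    dt=g-f
    print("t %.1f"%s["time"],"pos",np.round(p,4),"phi %.3f"%f,"tilt %.3f"%np.arccos(-m[2,2]),"F",np.round(s["ft_force"],1),"w %.4f g %.1f"%(s["width"],s["grip_force"]),"j",np.round(s["joint_positions"],2))
    d=(t-p)/.2; C=lambda a:(d[0]*np.cos(a)+d[1]*np.sin(a),d[0]*np.sin(a)-d[1]*np.cos(a),-d[2])
    print(" yaw total %.3f (or %.3f)"%(-dt/(np.pi/2),(-dt+2*np.pi)/(np.pi/2)),"shift before turn: %.3f %.3f %.3f"%C(f)," after turn: %.3f %.3f %.3f"%C(g))
E
python3 -m crank '0 0 0 -.095 1;0 0 0 -.095 1;0 0 0 -.095 1;0 0 0 -.095 1;0 0 0 -.095 1;0 0 0 -.095 1;0 0 0 -.095 1;0 0 0 -.095 1;0 0 0 -.095 1;0 0 0 -.095 1' 40
python3 -m crank '.175 .167 0 0 1;.175 .167 0 0 1;.175 .167 0 0 1;.175 .167 0 0 1;.175 .167 0 0 1;.175 .167 0 0 1;.175 .167 0 0 1;.175 .167 0 0 1;.175 .167 0 0 1;0 0 0 0 1'
python3 -c "
from h import *
plan(.45,-.143,.08,1.859)"
```

```text
time: 1.2
ee_pos: [0.2258, -0.5827, 0.2223]
eef_rot: [0.595, 0.804, 0.0, -0.0]
ft_force: [0.8, 1.2, -0.4]
width: 0.0871
grip_force: 0.0
time: 2.2
ee_pos: [0.4261, -0.1884, 0.2231]
eef_rot: [0.593, 0.805, 0.001, 0.0]
ft_force: [1.1, -0.2, 0.8]
width: 0.0873
grip_force: 0.0
t 2.2 pos [ 0.4261 -0.1884  0.2231] phi 1.871 tilt 0.002 F [ 1.1 -0.2  0.8] w 0.0873 g 0.0 j [ 0.94  0.01 -0.62  1.83  0.01  1.3   0.62]
 yaw total 0.008 (or 4.008) shift before turn: 0.182 0.181 0.715  after turn: 0.184 0.179 0.715
```

```bash

python3 -m crank '.092 .09 0 .008 1;.092 .09 .1 0 1;0 0 .2 0 1;0 0 .2 0 1;0 0 .2 0 1;0 0 0 0 1;0 0 0 0 1'
python3 - <<'E'
from h import *
plan(.45,-.143,.007,1.859)
c=cams.camera("top");cv2.imwrite("pics/a1.png",cv2.resize(c["img"][180:300,230:390],None,fx=4,fy=4,interpolation=cv2.INTER_CUBIC))
E
```

```text
time: 2.9
ee_pos: [0.4476, -0.1494, 0.0832]
eef_rot: [0.602, 0.798, 0.0, -0.0]
ft_force: [0.2, -0.3, 0.7]
width: 0.0867
grip_force: 0.0
t 2.9 pos [ 0.4476 -0.1494  0.0832] phi 1.850 tilt 0.001 F [ 0.2 -0.3  0.7] w 0.0867 g 0.0 j [ 0.85  0.19 -0.67  1.98  0.14  1.01  0.39]
 yaw total -0.006 (or 3.994) shift before turn: 0.027 0.020 0.381  after turn: 0.027 0.021 0.381
```

```bash

python3 -m crank '.027 .02 .09 -.006 1;0 0 .1 0 1;0 0 .1 0 1;0 0 .09 0 1;0 0 0 0 1;0 0 0 0 -1;0 0 0 0 -1;0 0 0 0 -1;0 0 0 0 -1;0 0 0 0 -1' 40
python3 -c "
from h import *
plan(.4974,.3088,.045,1.764)"
```

```text
time: 3.95
ee_pos: [0.4502, -0.1431, 0.0069]
eef_rot: [0.598, 0.801, 0.0, 0.0]
ft_force: [-0.2, 0.1, -0.3]
width: 0.0549
grip_force: 0.0
t 4.0 pos [ 0.4502 -0.1431  0.0069] phi 1.859 tilt 0.001 F [-0.2  0.1 -0.3] w 0.0549 g 0.0 j [ 0.79  0.32 -0.64  2.04  0.25  0.86  0.3 ]
 yaw total 0.060 (or 4.060) shift before turn: 2.099 0.868 -0.190  after turn: 2.172 0.666 -0.190
```

```bash

python3 -m crank '0 0 0 0 -1;0 0 0 0 -1;0 0 0 0 -1;0 0 -.1 0 -1;0 0 -.2 0 -1;0 0 0 .06 -1' 40
python3 -m crank '.2 .06 0 0 -1;.2 .06 0 0 -1;.2 .06 0 0 -1;.2 .06 0 0 -1;.2 .06 0 0 -1;.2 .06 0 0 -1;.2 .06 0 0 -1;.2 .06 0 0 -1;.2 .06 0 0 -1;.2 .06 0 0 -1'
python3 -c "
from h import *
plan(.4974,.3088,.010,1.764)"
```

```text
time: 4.55
ee_pos: [0.4524, -0.1434, 0.0703]
eef_rot: [0.635, 0.772, 0.001, 0.003]
ft_force: [1.5, 0.1, -0.6]
width: 0.0519
grip_force: 40.0
time: 5.55
ee_pos: [0.4904, 0.274, 0.066]
eef_rot: [0.636, 0.772, -0.0, -0.0]
ft_force: [-0.3, -0.9, -0.9]
width: 0.0518
grip_force: 40.0
t 5.5 pos [0.4904 0.274  0.066 ] phi 1.764 tilt 0.001 F [-0.3 -0.9 -0.9] w 0.0518 g 40.0 j [ 0.08  0.47 -0.82  1.77  0.38  1.07 -0.68]
 yaw total 0.000 (or 4.000) shift before turn: 0.164 0.068 0.280  after turn: 0.164 0.068 0.280
```

```bash

python3 -m crank '.1 .066 0 0 -1;.06 0 .08 0 -1;0 0 .1 0 -1;0 0 .1 0 -1;0 0 0 0 -1;0 0 0 0 -1'
python3 - <<'E'
from h import *
plan(.4974,.3088,.010,1.764)
c=cams.camera("top");s=cams.camera("side");k=dict(fx=4,fy=4,interpolation=cv2.INTER_CUBIC)
a=cv2.resize(c["img"][190:270,90:190],None,**k);b=cv2.resize(s["img"][255:335,100:200],None,**k)
cv2.imwrite("pics/a2.png",np.hstack([a,b]))
E
```

```text
time: 6.15
ee_pos: [0.4971, 0.3064, 0.0105]
eef_rot: [0.635, 0.772, -0.001, -0.0]
ft_force: [-0.1, 0.4, -1.2]
width: 0.0516
grip_force: 40.0
t 6.2 pos [0.4971 0.3064 0.0105] phi 1.765 tilt 0.001 F [-0.1  0.4 -1.2] w 0.0516 g 40.0 j [-0.02  0.58 -0.77  1.75  0.47  1.01 -0.77]
 yaw total 0.000 (or 4.000) shift before turn: 0.011 0.004 0.003  after turn: 0.011 0.004 0.003
```

View pics/a2.png

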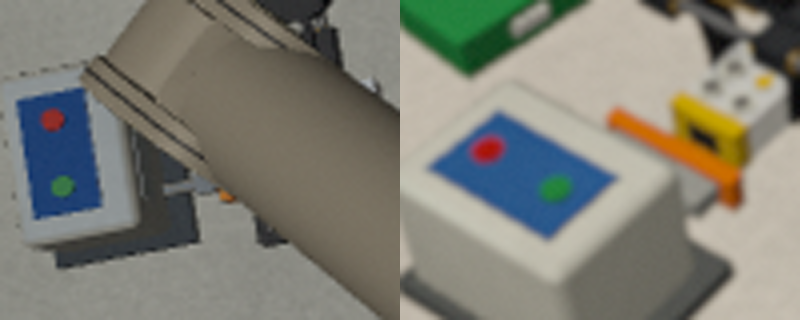

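```bash
python3 - <<'E'
import pickle
from h import *
c,s=pickle.load(open("c0.pkl","rb"))
n=np.array([np.cos(1.764),np.sin(1.764),0]); l=np.array([np.sin(1.764),-n[0],0])
b=np.array([.4852,.3707,0]); t=np.array([.4971,.3064,0])
f=lambda p:(w2px(s,p)-(100,255)+.5)*4+(400,0)
print("bar top",f([b+l*.05+[0,0,.034],b-l*.05+[0,0,.034]]),"bottom",f([b+l*.05+[0,0,.008],b-l*.05+[0,0,.008]]))
print("tray end top",f([t+n*.052+l*.026+[0,0,.036],t+n*.052-l*.026+[0,0,.036]]))
E
```

```text
bar top [[626.97401614 102.27324071]
 [753.32307459 170.86533766]] bottom [[633.08179302 132.4607728 ]
 [757.74182286 201.27943068]]
tray end top [[672.62053249 102.63027326]
 [738.13157622 137.65586028]]
```

The side crop shows the yellow band facing the orange bar squarely and near its centre. The band spans (677,95) to (748,130), against a prediction of (673,103) to (738,138). I'll press now.

```bash

python3 -m crank '.04 0 0 0 -1;.03 0 0 0 -1;0.02 0 0 0 -1;0 0 0 0 -1' 
python3 -m crank '.015 0 0 0 -1;0.01 0 0 0 -1;0 0 0 0 -1'
python3 -m crank '.01 0 0 0 -1;0 0 0 0 -1'
python3 -c "
from h import *
plan(.4852-.0400*-.192,.3707-.04*.981,.010,1.764)"
```

```text
time: 6.65
ee_pos: [0.4941, 0.3246, 0.0108]
eef_rot: [0.635, 0.772, -0.0, 0.0]
ft_force: [-0.2, -3.5, 0.7]
width: 0.0517
grip_force: 40.0
time: 6.95
ee_pos: [0.4933, 0.3287, 0.0104]
eef_rot: [0.635, 0.772, -0.0, 0.0]
ft_force: [2.8, -5.0, -0.5]
width: 0.052
grip_force: 4.0
time: 7.15
ee_pos: [0.493, 0.3304, 0.0104]
eef_rot: [0.636, 0.772, -0.0, 0.0]
ft_force: [1.8, -6.1, 0.2]
width: 0.0517
grip_force: 40.0
t 7.2 pos [0.493  0.3304 0.0104] phi 1.764 tilt 0.001 F [ 1.8 -6.1  0.2] w 0.0517 g 40.0 j [-0.07  0.6  -0.76  1.72  0.48  1.02 -0.81]
 yaw total 0.000 (or 4.000) shift before turn: 0.005 0.001 0.002  after turn: 0.005 0.001 0.002
```

```bash

python3 -m crank '.01 0 0 0 -1;.01 0 0 0 -1;0 0 0 0 -1'
python3 -m crank '.01 0 0 0 -1;0.005 0 0 0 -1;0 0 0 0 -1'
python3 -c "
from h import *
plan(.4852-.0400*-.192,.3707-.04*.981,.010,1.764)"
```

```text
time: 7.45
ee_pos: [0.4923, 0.3338, 0.0103]
eef_rot: [0.636, 0.772, -0.001, 0.001]
ft_force: [2.2, -7.2, 0.9]
width: 0.0517
grip_force: 40.0
time: 7.75
ee_pos: [0.4923, 0.3342, 0.01]
eef_rot: [0.636, 0.772, -0.002, 0.002]
ft_force: [1.9, -15.3, 4.4]
width: 0.0517
grip_force: 40.0
t 7.8 pos [0.4923 0.3342 0.01  ] phi 1.762 tilt 0.006 F [  1.9 -15.3   4.4] w 0.0517 g 40.0 j [-0.08  0.6  -0.76  1.71  0.48  1.02 -0.82]
 yaw total -0.001 (or 3.999) shift before turn: -0.014 0.000 0.000  after turn: -0.014 0.000 0.000
```

```bash

python3 -m crank '0 0 0 0 -1;0 0 0 0 -1;0 0 0 0 -1;0 0 0 0 -1;0 0 0 0 -1;0 0 0 0 -1;0 0 0 0 -1;0 0 0 0 -1;0 0 0 0 -1;0 0 0 0 -1'
python3 -m crank '0 0 0 0 -1;0 0 0 0 -1;0 0 0 0 -1;-.05 0 0 0 -1;-.15 0 0 0 -1;-.2 0 0 0 -1;0 0 -.1 0 -1;0 0 -.1 0 -1;0 0 0 0 -1'
python3 -m crank '0 0 0 -.095 -1;0 0 0 -.095 -1;0 0 0 -.095 -1;0 0 0 -.095 -1;0 0 0 -.095 -1;0 0 0 -.095 -1;0 0 0 -.095 -1;0 0 0 -.095 -1;0 0 0 -.095 -1;0 0 0 -.095 -1'
python3 -c "
from h import *
plan(phi=1.764+np.pi)"
```

```text
time: 8.75
ee_pos: [0.4922, 0.3342, 0.01]
eef_rot: [0.636, 0.772, -0.002, 0.002]
ft_force: [1.9, -14.7, 3.6]
width: 0.0518
grip_force: 40.0
time: 9.65
ee_pos: [0.5078, 0.2611, 0.053]
eef_rot: [0.635, 0.772, 0.002, 0.0]
ft_force: [-0.3, 0.3, -1.4]
width: 0.0519
grip_force: 40.0
time: 10.65
ee_pos: [0.5061, 0.2603, 0.0498]
eef_rot: [-0.061, 0.998, 0.001, -0.0]
ft_force: [0.2, 0.2, -2.2]
width: 0.0517
grip_force: 40.0
t 10.7 pos [0.5061 0.2603 0.0498] phi -3.019 tilt 0.001 F [ 0.2  0.2 -2.2] w 0.0517 g 40.0 j [ 0.29  0.64 -1.09  1.75  0.62  1.14  0.7 ]
 yaw total -5.045 (or -1.045) shift before turn: -0.000 0.000 -0.000  after turn: 0.000 -0.000 -0.000
```

```bash

python3 -m crank '0 0 0 -.095 -1;0 0 0 -.095 -1;0 0 0 -.095 -1;0 0 0 -.095 -1;0 0 0 -.095 -1;0 0 0 -.095 -1;0 0 0 -.095 -1;0 0 0 -.095 -1;0 0 0 -.095 -1;0 0 0 -.095 -1'
python3 -m crank '0 0 0 -.095 -1;0 0 0 0 -1;0 0 0 0 -1'
python3 -c "
from h import *
plan(.4970,.3100,.01,phi=1.764-np.pi)"
```

```text
time: 11.65
ee_pos: [0.5061, 0.2603, 0.0498]
eef_rot: [0.722, -0.691, -0.001, -0.0]
ft_force: [0.2, 0.3, -0.5]
width: 0.0517
grip_force: 40.0
time: 11.95
ee_pos: [0.5062, 0.26, 0.05]
eef_rot: [0.768, -0.64, -0.001, -0.0]
ft_force: [-0.0, 0.4, -0.9]
width: 0.0517
grip_force: 40.0
t 11.9 pos [0.5062 0.26   0.05  ] phi -1.389 tilt 0.001 F [-0.   0.4 -0.9] w 0.0517 g 40.0 j [ 0.42  0.85 -1.36  1.75  0.87  1.29  2.18]
 yaw total -0.007 (or 3.993) shift before turn: -0.254 -0.000 0.200  after turn: -0.254 -0.003 0.200
```

```bash

python3 -m crank '-.1 0 .1 -.007 -1;-.1 0 .1 0 -1;-.054 0 0 0 -1;0 0 0 0 -1'
python3 -m crank '-.04 0 0 0 -1;-.03 0 0 0 -1;-.03 0 0 0 -1;0 0 0 0 -1;0 0 0 0 -1'
python3 -c "
from h import *
plan(.4923,.3342,.01,phi=1.764-np.pi)"
```

```text
time: 12.35
ee_pos: [0.496, 0.3112, 0.0111]
eef_rot: [0.773, -0.634, -0.0, -0.0]
ft_force: [0.8, 0.9, -0.0]
width: 0.0521
grip_force: 40.0
time: 12.85
ee_pos: [0.4936, 0.3284, 0.0106]
eef_rot: [0.773, -0.634, 0.0, 0.0]
ft_force: [0.7, -2.9, 0.9]
width: 0.0517
grip_force: 40.0
t 12.8 pos [0.4936 0.3284 0.0106] phi -1.375 tilt 0.001 F [ 0.7 -2.9  0.9] w 0.0517 g 40.0 j [ 0.24  0.91 -1.28  1.71  0.92  1.26  2.08]
 yaw total 0.002 (or 4.002) shift before turn: -0.030 0.001 0.003  after turn: -0.030 0.001 0.003
```

```bash

python3 -m crank '-.02 0 0 0 -1;-.015 0 0 0 -1;-.015 0 0 0 -1;0 0 0 0 -1;0 0 0 0 -1'
python3 -m crank '-.01 0 0 0 -1;-.005 0 0 0 -1;0 0 0 0 -1'
python3 -c "
from h import *
plan(.4923,.3342,.01,phi=1.764-np.pi)"
```

```text
time: 13.35
ee_pos: [0.4917, 0.3376, 0.0104]
eef_rot: [0.773, -0.635, 0.001, 0.001]
ft_force: [2.5, -8.2, 2.2]
width: 0.0514
grip_force: 40.0
time: 13.65
ee_pos: [0.4916, 0.3381, 0.0101]
eef_rot: [0.772, -0.635, 0.002, 0.003]
ft_force: [0.3, -17.9, 7.0]
width: 0.052
grip_force: 40.0
t 13.7 pos [0.4916 0.3381 0.0101] phi -1.376 tilt 0.007 F [  0.3 -17.9   7. ] w 0.0520 g 40.0 j [ 0.21  0.92 -1.27  1.69  0.93  1.26  2.06]
 yaw total 0.001 (or 4.001) shift before turn: 0.020 0.001 0.001  after turn: 0.020 0.000 0.001
```

```bash

python3 -m crank '0 0 0 0 -1;0 0 0 0 -1;0 0 0 0 -1;0 0 0 0 -1;0 0 0 0 -1;0 0 0 0 -1;0 0 0 0 -1;0 0 0 0 -1;0 0 0 0 -1;0 0 0 0 -1'
python3 -m crank '0 0 0 0 -1;0 0 0 0 -1;0.05 0 0 0 -1;.15 0 0 0 -1;.2 0 0 0 -1;0 0 -.1 0 -1;0 0 -.1 0 -1;0 0 -.2 0 -1;0 0 -.2 0 -1;0 0 0 0 -1'
python3 -m crank '0 0 0 .095 -1;0 0 0 .095 -1;0 0 0 .095 -1;0 0 0 .095 -1;0 0 0 .095 -1;0 0 0 .095 -1;0 0 0 .095 -1;0 0 0 .095 -1;0 0 0 .095 -1;0 0 0 .095 -1'
python3 -m crank '0 0 0 .095 -1;0 0 0 .095 -1;0 0 0 0.03 -1;0 0 0 0 -1'
python3 -c "
from h import *
plan(.633,-.0987,.12,phi=-.073-np.pi)"
```

```text
time: 14.65
ee_pos: [0.4916, 0.3381, 0.0101]
eef_rot: [0.772, -0.635, 0.002, 0.002]
ft_force: [0.0, -16.6, 6.7]
width: 0.0518
grip_force: 40.0
time: 15.65
ee_pos: [0.5068, 0.2675, 0.137]
eef_rot: [0.774, -0.633, 0.001, -0.004]
ft_force: [0.1, 0.2, -1.6]
width: 0.0518
grip_force: 40.0
time: 16.65
ee_pos: [0.5052, 0.2653, 0.131]
eef_rot: [-0.136, 0.991, 0.001, 0.0]
ft_force: [0.7, -0.0, -2.1]
width: 0.0513
grip_force: 40.0
time: 17.05
ee_pos: [0.5053, 0.2652, 0.1311]
eef_rot: [0.034, 0.999, 0.0, 0.0]
ft_force: [0.4, 0.3, -1.1]
width: 0.0515
grip_force: 40.0
t 17.1 pos [0.5053 0.2652 0.1311] phi 3.074 tilt 0.001 F [ 0.4  0.3 -1.1] w 0.0515 g 40.0 j [ 0.28  0.5  -1.08  1.68  0.47  1.24  0.61]
 yaw total 4.003 (or 8.003) shift before turn: -0.760 -1.772 0.055  after turn: -0.770 -1.768 0.055
```

```bash

python3 -m crank '-.084 -.196 0 0.003 -1;-.084 -.196 0 0 -1;-.084 -.196 0 0 -1;-.084 -.196 0 0 -1;-.084 -.196 0 0 -1;-.084 -.196 0 0 -1;-.084 -.196 0 0 -1;-.084 -.196 0 0 -1;-.084 -.2 0 0 -1;0 0 0 0 -1'
python3 -m crank '0 0 0 0 -1'
python3 - <<'E'
from h import *
plan(.633,-.0987,.047,phi=-.073-np.pi)
c=cams.camera("top");s=cams.camera("side");k=dict(fx=3,fy=3,interpolation=cv2.INTER_CUBIC)
cv2.imwrite("pics/a3.png",np.hstack([cv2.resize(c["img"][140:280,230:360],None,**k),cv2.resize(s["img"][130:270,190:320],None,**k)]))
E
```

```text
time: 18.05
ee_pos: [0.6318, -0.1075, 0.1297]
eef_rot: [0.04, 0.999, -0.001, 0.0]
ft_force: [0.4, -0.7, -1.0]
width: 0.0515
grip_force: 40.0
time: 18.15
ee_pos: [0.6309, -0.1003, 0.1303]
eef_rot: [0.037, 0.999, 0.001, -0.0]
ft_force: [-0.3, 1.0, -1.7]
width: 0.0518
grip_force: 40.0
t 18.1 pos [ 0.6309 -0.1003  0.1303] phi 3.068 tilt 0.001 F [-0.3  1.  -1.7] w 0.0518 g 40.0 j [ 0.77  0.62 -0.97  1.5   0.52  1.3   1.25]
 yaw total 3.999 (or 7.999) shift before turn: -0.010 0.009 0.417  after turn: -0.010 0.009 0.417
```

View pics/a3.png

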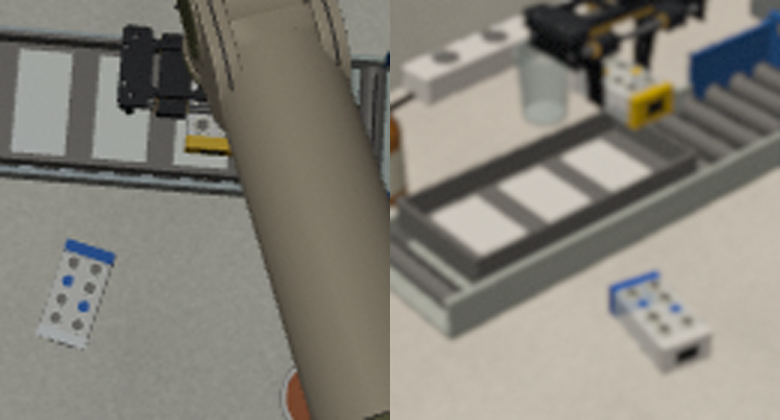

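The pictures show yellow hanging over the right-hand patch with its yellow end towards the robot, and blue undisturbed. I'll lower it, release it and check blue.

```bash

python3 -m crank '-.01 .009 .1 0 -1;0 0 .15 0 -1;0 0 .1 0 -1;0 0 .06 0 -1;0 0 0 0 -1;0 0 0.005 0 -1;0 0 0 0 -1'
python3 -m crank '0 0 0 0 .4;0 0 0 0 .4;0 0 0 0 .4;0 0 0 0 .4;0 0 0 0 .4;0 0 -.1 0 .4;0 0 -.2 0 .4;0 0 -.2 0 .4;0 0 -.2 0 1;0 0 0 0 1'
python3 - <<'E'
from h import *
plan(.4456,.0342,.12,phi=-.31)
c=cams.camera("top");s=cams.camera("side");k=dict(fx=3.8,fy=3.8,interpolation=cv2.INTER_CUBIC)
cv2.imwrite("pics/a4.png",np.hstack([cv2.resize(c["img"][205:265,235:285],None,fx=8,fy=8,interpolation=cv2.INTER_CUBIC),cv2.resize(s["img"][130:256,210:310],None,**k)]))
E
```

```text
time: 18.95
ee_pos: [0.6331, -0.0985, 0.0478]
eef_rot: [0.037, 0.999, -0.0, 0.0]
ft_force: [0.5, 0.2, -0.6]
width: 0.0517
grip_force: 40.0
time: 19.95
ee_pos: [0.6353, -0.0983, 0.1936]
eef_rot: [0.037, 0.999, -0.0, 0.004]
ft_force: [0.8, 0.8, -0.2]
width: 0.07
grip_force: 0.0
t 19.9 pos [ 0.6353 -0.0983  0.1936] phi 3.067 tilt 0.008 F [ 0.8  0.8 -0.2] w 0.0700 g 0.0 j [ 0.77  0.57 -0.99  1.42  0.48  1.4   1.27]
 yaw total 2.150 (or 6.150) shift before turn: 0.995 0.590 0.368  after turn: -1.106 -0.341 0.368Traceback (most recent call last):
  File "<stdin>", line 4, in <module>
    return _nx.concatenate(arrs, 1, dtype=dtype, casting=casting)
           ~~~~~~~~~~~~~~~^^^^^^^^^^^^^^^^^^^^^^^^^^^^^^^^^^^^^^^
ValueError: all the input array dimensions except for the concatenation axis must match exactly, but along dimension 0, the array at index 0 has size 480 and the array at index 1 has size 479
```

```bash
cat >> h.py <<'E'
def band(c,color):
    H,S,V=cv2.split(cv2.cvtColor(c["img"],cv2.COLOR_BGR2HSV))
    m={"blue":(H>100)&(H<125)&(S>160)&(V>90),"green":(H>45)&(H<80)&(S>120),"yellow":(H>=19)&(H<34)&(S>140)&(V>120)}[color]
    k,l,st,ce=cv2.connectedComponentsWithStats(m.astype(np.uint8))
    return [(np.round(ce[i],1).tolist(),int(st[i,4]),st[i,:4].tolist()) for i in range(1,k) if 15<st[i,4]<100 and 205<ce[i,0]<420 and 160<ce[i,1]<300]
E
python3 - <<'E'
from h import *
import pickle
c0,s0=pickle.load(open("c0.pkl","rb"))
c=cams.camera("top");s=cams.camera("side")
for k in("blue","green","yellow"): print(k,band(c0,k),"|",band(c,k))
d=lambda a,b,y0,y1,x0,x1:(np.abs(a["img"].astype(int)-b["img"])[y0:y1,x0:x1].max(2)>40).sum()
print(d(c,c0,210,265,238,275), d(s,s0,215,255,255,300))
k=dict(interpolation=cv2.INTER_CUBIC)
cv2.imwrite("pics/a4.png",np.hstack([cv2.resize(c["img"][150:270,230:330],(400,480),**k),cv2.resize(s["img"][130:250,210:310],(400,480),**k)]))
E
```

```text
blue [([380.4, 206.2], 83, [358, 204, 45, 5]), ([259.4, 223.3], 50, [252, 220, 16, 8])] | [([382.3, 206.3], 76, [362, 204, 41, 5]), ([259.4, 223.3], 50, [252, 220, 16, 8])]
green [([367.0, 248.7], 57, [359, 244, 17, 11])] | []
yellow [([297.4, 240.4], 57, [294, 233, 8, 16])] | [([298.0, 191.5], 57, [290, 190, 17, 4])]
0 0
```

View pics/a4.png

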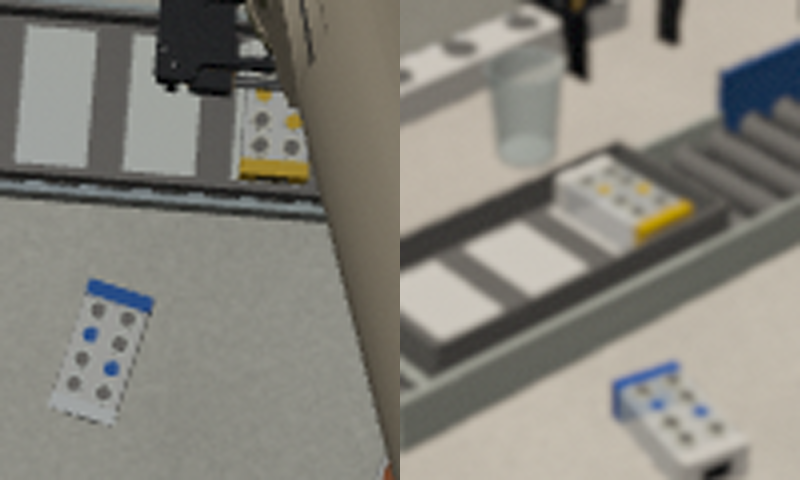

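Yellow lies flat in the right slot, with its band at (275,168) in the crop. Blue hasn't moved, so I'll go for it next.

```bash

python3 -m crank '0 0 0 .075 1;0 0 0 .075 1;.18 .056 0 0 1;.18 .056 0 0 1;.18 .056 0 0 1;.18 .056 0 0 1;.18 .056 .1 0 1;.18 .056 .2 0 1;0 0 .24 0 1;0 0 0 0 1'
python3 -m crank '0 0 0 0 1'
python3 -c "
from h import *
plan(.4456,.034,.007,phi=-.31+np.pi)"
```

```text
time: 21.15
ee_pos: [0.4458, 0.0286, 0.0783]
eef_rot: [0.154, 0.988, -0.0, -0.005]
ft_force: [-0.9, -0.1, 0.5]
width: 0.0872
grip_force: 0.0
time: 21.25
ee_pos: [0.4501, 0.0294, 0.0833]
eef_rot: [0.154, 0.988, 0.001, -0.001]
ft_force: [0.8, -0.4, 0.6]
width: 0.0872
grip_force: 0.0
t 21.2 pos [0.4501 0.0294 0.0833] phi 2.832 tilt 0.003 F [ 0.8 -0.4  0.6] w 0.0872 g 0.0 j [ 0.88  0.25 -1.12  2.02  0.26  1.03  0.9 ]
 yaw total 0.000 (or 4.000) shift before turn: 0.029 0.015 0.382  after turn: 0.029 0.015 0.382
```

```bash

python3 -m crank '.029 .015 .09 0 1;0 0 .1 0 1;0 0 .1 0 1;0 0 .09 0 1;0 0 0 0 1;0 0 0 0 -1;0 0 0 0 -1;0 0 0 0 -1;0 0 0 0 -1;0 0 0 0 -1' 40
python3 -m crank '0 0 0 0 -1;0 0 0 0 -1;0 0 0 0 -1;0 0 0 0 -1;0 0 0 0 -1;0 0 -.1 0 -1;0 0 -.2 -.04 -1;0 0 0 -.095 -1;0 0 0 -.095 -1;0 0 0 -.095 -1'
python3 -m crank '0 0 0 -.095 -1;0 0 0 -.095 -1;0 0 0 -.095 -1;0 0 0 -.095 -1;0 0 0 -.095 -1;0 0 0 -.095 -1;0 0 0 -.095 -1;0 0 0 -.095 -1;0 0 0 -.09 -1;0 0 0 -.09 -1'
python3 -c "
from h import *
plan(.4970,.3075,.045,phi=1.764-np.pi)"
```

```text
time: 22.25
ee_pos: [0.4463, 0.0337, 0.0076]
eef_rot: [0.155, 0.988, 0.0, 0.0]
ft_force: [0.2, 2.2, 0.9]
width: 0.0549
grip_force: 0.8
time: 23.25
ee_pos: [0.4456, 0.0333, 0.0671]
eef_rot: [-0.103, 0.995, -0.0, -0.0]
ft_force: [0.6, -0.9, -0.5]
width: 0.0523
grip_force: 40.0
time: 24.25
ee_pos: [0.4455, 0.0333, 0.0669]
eef_rot: [0.744, -0.668, 0.0, 0.001]
ft_force: [2.8, 0.7, -2.4]
width: 0.0518
grip_force: 40.1
t 24.2 pos [0.4455 0.0333 0.0669] phi -1.463 tilt 0.001 F [ 2.8  0.7 -2.4] w 0.0518 g 40.1 j [ 1.09  0.53 -1.46  2.04  0.6   1.12  2.6 ]
 yaw total -0.054 (or 3.946) shift before turn: -1.335 -0.403 0.110  after turn: -1.296 -0.516 0.110
```

```bash

python3 -m crank '-.167 -.05 0 0 -1;-.167 -.05 0 0 -1;-.167 -.05 0 0 -1;-.167 -.05 0 0 -1;-.167 -.05 0 0 -1;-.167 -.05 0 0 -1;-.167 -.05 0 0 -1;-.167 -.05 0 0 -1;0 0 0 0 -1'
python3 -m crank '0 0 0 -.054 -1;0 0 0 0 -1'
python3 -c "
from h import *
plan(.4970,.3075,.010,phi=1.764-np.pi)"
```

```text
time: 25.15
ee_pos: [0.4955, 0.313, 0.0672]
eef_rot: [0.745, -0.667, -0.001, -0.001]
ft_force: [-0.7, -0.5, -1.9]
width: 0.0519
grip_force: 40.0
time: 25.35
ee_pos: [0.4969, 0.3074, 0.0665]
eef_rot: [0.772, -0.636, -0.0, 0.001]
ft_force: [1.1, 0.0, -2.6]
width: 0.0514
grip_force: 40.0
t 25.4 pos [0.4969 0.3074 0.0665] phi -1.378 tilt 0.001 F [ 1.1  0.  -2.6] w 0.0514 g 40.0 j [ 0.25  0.72 -1.2   1.7   0.71  1.23  2.22]
 yaw total -0.001 (or 3.999) shift before turn: -0.000 -0.001 0.282  after turn: -0.000 -0.001 0.282
```

```bash

python3 -m crank '0 0 .1 0 -1;0 0 .1 0 -1;0 0 .08 0 -1;0 0 0 0 -1;-.04 0 0 0 -1;-.03 0 0 0 -1;-.025 0 0 0 -1;-.02 0 0 0 -1;-.015 0 0 0 -1;0 0 0 0 -1'
python3 -m crank '-.01 0 0 0 -1;0 0 0 0 -1'
python3 -c "
from h import *
plan(.492,.336,.010,phi=1.764-np.pi)"
```

```text
time: 26.35
ee_pos: [0.4923, 0.3329, 0.0111]
eef_rot: [0.771, -0.637, 0.001, 0.001]
ft_force: [-0.5, -6.3, 0.6]
width: 0.0514
grip_force: 40.0
time: 26.55
ee_pos: [0.4921, 0.3343, 0.011]
eef_rot: [0.771, -0.637, 0.001, 0.001]
ft_force: [-0.3, -6.4, 0.6]
width: 0.052
grip_force: 40.0
t 26.6 pos [0.4921 0.3343 0.011 ] phi -1.381 tilt 0.002 F [-0.3 -6.4  0.6] w 0.0520 g 40.0 j [ 0.15  0.79 -1.13  1.7   0.78  1.16  2.14]
 yaw total -0.002 (or 3.998) shift before turn: -0.008 -0.001 0.005  after turn: -0.008 -0.001 0.005
```

```bash

python3 -m crank '-.01 0 0 0 -1;-.01 0 0 0 -1;-.005 0 0 0 -1;0 0 0 0 -1;0 0 0 0 -1'
python3 -c "
from h import *
plan(.492,.336,.010,phi=1.764-np.pi)"
```

```text
time: 27.05
ee_pos: [0.4915, 0.3376, 0.0107]
eef_rot: [0.771, -0.637, 0.001, 0.002]
ft_force: [-0.9, -11.0, 2.3]
width: 0.052
grip_force: 40.0
t 27.1 pos [0.4915 0.3376 0.0107] phi -1.381 tilt 0.005 F [ -0.9 -11.    2.3] w 0.0520 g 40.0 j [ 0.14  0.8  -1.12  1.7   0.78  1.17  2.13]
 yaw total -0.002 (or 3.998) shift before turn: 0.009 -0.001 0.004  after turn: 0.009 -0.001 0.004
```

```bash

python3 -m crank '-.006 0 0 0 -1;0 0 0 0 -1;0 0 0 0 -1;0 0 0 0 -1;0 0 0 0 -1;0 0 0 0 -1;0 0 0 0 -1;0 0 0 0 -1;0 0 0 0 -1;0 0 0 0 -1'
python3 -m crank '0 0 0 0 -1;0 0 0 0 -1;0 0 0 0 -1;.05 0 0 0 -1;.15 0 0 0 -1;.2 0 0 0 -1;0 0 -.1 0 -1;0 0 -.1 0 -1;0 0 0 0 -1'
python3 -m crank '0 0 0 .095 -1;0 0 0 .095 -1;0 0 0 .095 -1;0 0 0 .095 -1;0 0 0 .095 -1;0 0 0 .095 -1;0 0 0 .095 -1;0 0 0 .095 -1;0 0 0 .095 -1;0 0 0 .095 -1'
python3 -m crank '0 0 0 .095 -1;0 0 0 .095 -1;0 0 0 .095 -1;0 0 0 .095 -1;0 0 0 .095 -1;0 0 0 .095 -1;0 0 0 .095 -1;0 0 0 .095 -1;0 0 0 .095 -1;0 0 0 .095 -1'
python3 -m crank '0 0 0 .095 -1;0 0 0 0 -1;0 0 0 0 -1'
python3 -c "
from h import *
plan(.4970,.3075,.010,phi=1.764)"
```

```text
time: 28.05
ee_pos: [0.4915, 0.3377, 0.0105]
eef_rot: [0.771, -0.637, 0.002, 0.003]
ft_force: [-0.7, -14.4, 3.5]
width: 0.0515
grip_force: 40.0
time: 28.95
ee_pos: [0.5069, 0.2652, 0.0546]
eef_rot: [0.771, -0.636, 0.001, -0.003]
ft_force: [0.5, 0.8, -1.6]
width: 0.0515
grip_force: 40.0
time: 29.95
ee_pos: [0.5052, 0.2645, 0.0513]
eef_rot: [-0.132, 0.991, 0.0, 0.0]
ft_force: [-0.4, -0.6, -1.6]
width: 0.0518
grip_force: 40.0
time: 30.95
ee_pos: [0.5051, 0.2647, 0.0512]
eef_rot: [0.576, 0.818, 0.0, -0.0]
ft_force: [-0.6, 0.3, -1.7]
width: 0.0513
grip_force: 40.0
time: 31.25
ee_pos: [0.5053, 0.264, 0.0512]
eef_rot: [0.631, 0.776, 0.0, 0.0]
ft_force: [0.4, 0.9, -1.0]
width: 0.0518
grip_force: 40.0
t 31.2 pos [0.5053 0.264  0.0512] phi 1.776 tilt 0.000 F [ 0.4  0.9 -1. ] w 0.0518 g 40.0 j [-0.06  0.44 -0.61  1.77  0.29  1.02 -0.57]
 yaw total 0.007 (or 4.007) shift before turn: 0.221 0.003 0.206  after turn: 0.221 0.001 0.206
```

Now blue's white end.

```bash

python3 -m crank '.1 0 .1 .007 -1;.1 0 .1 0 -1;.02 0 0 0 -1;0 0 0 0 -1;.04 0 0 0 -1;.03 0 0 0 -1;.025 0 0 0 -1;.02 0 0 0 -1;0 0 0 0 -1;0 0 0 0 -1'
python3 -m crank '.01 0 0 0 -1;0.01 0 0 0 -1;0 0 0 0 -1'
python3 -c "
from h import *
plan(.492,.336,.010,phi=1.764)"
```

```text
time: 32.25
ee_pos: [0.4938, 0.3278, 0.0113]
eef_rot: [0.638, 0.77, -0.0, 0.001]
ft_force: [3.0, -5.1, 1.1]
width: 0.0517
grip_force: 40.0
time: 32.55
ee_pos: [0.4931, 0.3314, 0.0112]
eef_rot: [0.638, 0.77, -0.0, 0.001]
ft_force: [1.4, -6.1, 1.0]
width: 0.0516
grip_force: 40.0
t 32.5 pos [0.4931 0.3314 0.0112] phi 1.758 tilt 0.002 F [ 1.4 -6.1  1. ] w 0.0516 g 40.0 j [-0.2   0.54 -0.59  1.72  0.36  0.98 -0.74]
 yaw total -0.004 (or 3.996) shift before turn: 0.024 -0.001 0.006  after turn: 0.024 -0.001 0.006
```

```bash

python3 -m crank '.01 0 0 0 -1;.01 0 0 0 -1;.005 0 0 0 -1;0 0 0 0 -1'
python3 -m crank '.005 0 0 0 -1;0 0 0 0 -1'
python3 -c "
from h import *
plan(.492,.336,.010,phi=1.764)"
```

```text
time: 32.95
ee_pos: [0.4925, 0.3341, 0.0109]
eef_rot: [0.639, 0.77, -0.002, 0.002]
ft_force: [1.3, -12.6, 4.4]
width: 0.0519
grip_force: 40.0
time: 33.15
ee_pos: [0.4925, 0.3342, 0.0108]
eef_rot: [0.639, 0.769, -0.002, 0.002]
ft_force: [1.2, -15.3, 5.0]
width: 0.052
grip_force: 40.0
t 33.1 pos [0.4925 0.3342 0.0108] phi 1.756 tilt 0.006 F [  1.2 -15.3   5. ] w 0.0520 g 40.0 j [-0.21  0.55 -0.59  1.72  0.36  0.99 -0.75]
 yaw total -0.005 (or 3.995) shift before turn: 0.009 -0.001 0.004  after turn: 0.009 -0.001 0.004
```

```bash

python3 -m crank '0 0 0 0 -1;0 0 0 0 -1;0 0 0 0 -1;0 0 0 0 -1;0 0 0 0 -1;0 0 0 0 -1;0 0 0 0 -1;0 0 0 0 -1;0 0 0 0 -1;0 0 0 0 -1'
python3 -m crank '0 0 0 0 -1;0 0 0 0 -1;-.05 0 0 0 -1;-.15 0 0 0 -1;-.2 0 0 0 -1;0 0 -.1 0 -1;0 0 -.1 0 -1;0 0 -.2 0 -1;0 0 -.2 0 -1;0 0 0 0 -1'
python3 -m crank '0 0 0 -.093 -1;0 0 0 -.093 -1;0 0 0 -.093 -1;0 0 0 -.093 -1;0 0 0 -.093 -1;0 0 0 -.093 -1;0 0 0 -.093 -1;0 0 0 -.093 -1;0 0 0 -.093 -1;0 0 0 0 -1'
python3 -c "
from h import *
plan(.639,-.0141,.12,phi=3.068)"
```

```text
time: 34.15
ee_pos: [0.4926, 0.3342, 0.0108]
eef_rot: [0.639, 0.769, -0.002, 0.002]
ft_force: [1.4, -15.4, 4.1]
width: 0.0516
grip_force: 40.0
time: 35.15
ee_pos: [0.5084, 0.2622, 0.1367]
eef_rot: [0.638, 0.77, 0.004, 0.002]
ft_force: [0.2, 1.0, -2.2]
width: 0.0517
grip_force: 40.0
time: 36.15
ee_pos: [0.5058, 0.26, 0.1305]
eef_rot: [0.033, 0.999, 0.0, -0.0]
ft_force: [1.2, -0.8, -1.4]
width: 0.0517
grip_force: 40.0
t 36.1 pos [0.5058 0.26   0.1305] phi 3.076 tilt 0.001 F [ 1.2 -0.8 -1.4] w 0.0517 g 40.0 j [ 0.15  0.41 -0.86  1.69  0.33  1.19  0.71]
 yaw total 0.005 (or 4.005) shift before turn: -0.755 -1.324 0.052  after turn: -0.765 -1.318 0.052
```

```bash

python3 -m crank '-.11 -.188 0 0.005 -1;-.11 -.188 0 0 -1;-.11 -.188 0 0 -1;-.11 -.188 0 0 -1;-.11 -.188 0 0 -1;-.11 -.188 0 0 -1;-.11 -.19 0 0 -1;0 0 0 0 -1;0 0 0 0 -1;0 0 0 0 -1'
python3 -c "
from h import *
plan(.639,-.0141,.0475,phi=3.068)"
```

```text
time: 37.15
ee_pos: [0.6395, -0.0128, 0.131]
eef_rot: [0.038, 0.999, 0.0, -0.0]
ft_force: [0.4, 0.9, -2.1]
width: 0.0516
grip_force: 40.0
t 37.1 pos [ 0.6395 -0.0128  0.131 ] phi 3.065 tilt 0.001 F [ 0.4  0.9 -2.1] w 0.0516 g 40.0 j [ 0.49  0.53 -0.73  1.5   0.36  1.25  1.2 ]
 yaw total -0.002 (or 3.998) shift before turn: 0.002 -0.007 0.417  after turn: 0.002 -0.007 0.417
```

```bash

python3 -m crank '0 -.007 .1 0 -1;0 0 .15 0 -1;0 0 .1 0 -1;0 0 .06 0 -1;0 0 0 0 -1;0 0 0.005 0 -1;0 0 0 0 -1'
python3 -m crank '0 0 0 0 .4;0 0 0 0 .4;0 0 0 0 .4;0 0 0 0 .4;0 0 0 0 .4;0 0 -.1 0 .4;0 0 -.2 0 .4;0 0 -.2 0 .4;0 0 -.2 0 1;0 0 0 0 1'
python3 - <<'E'
from h import *
import pickle
plan(.4544,-.293,.19,phi=-2.584)
c0,s0=pickle.load(open("c0.pkl","rb"))
c=cams.camera("top");s=cams.camera("side")
for k in("blue","green","yellow"): print(k,band(c0,k),"|",band(c,k))
k=dict(interpolation=cv2.INTER_CUBIC)
cv2.imwrite("pics/a5.png",np.hstack([cv2.resize(c["img"][140:260,230:390],(400,300),**k),cv2.resize(s["img"][130:250,240:400],(400,300),**k)]))
E
```

```text
time: 37.85
ee_pos: [0.6406, -0.0155, 0.0494]
eef_rot: [0.038, 0.999, 0.0, 0.001]
ft_force: [0.1, -0.2, -1.9]
width: 0.052
grip_force: 40.0
time: 38.85
ee_pos: [0.6424, -0.0152, 0.1944]
eef_rot: [0.038, 0.999, 0.0, 0.004]
ft_force: [0.8, 0.1, -0.1]
width: 0.0705
grip_force: 0.0
t 38.9 pos [ 0.6424 -0.0152  0.1944] phi 3.065 tilt 0.009 F [ 0.8  0.1 -0.1] w 0.0705 g 0.0 j [ 0.5   0.48 -0.75  1.43  0.33  1.35  1.23]
 yaw total 3.596 (or 7.596) shift before turn: 0.832 -1.457 0.022  after turn: 1.533 -0.681 0.022
blue [([380.4, 206.2], 83, [358, 204, 45, 5]), ([259.4, 223.3], 50, [252, 220, 16, 8])] | [([380.1, 206.1], 84, [358, 204, 45, 5])]
green [([367.0, 248.7], 57, [359, 244, 17, 11])] | [([367.0, 248.7], 57, [359, 244, 17, 11])]
yellow [([297.4, 240.4], 57, [294, 233, 8, 16])] | []
```

View pics/a5.png

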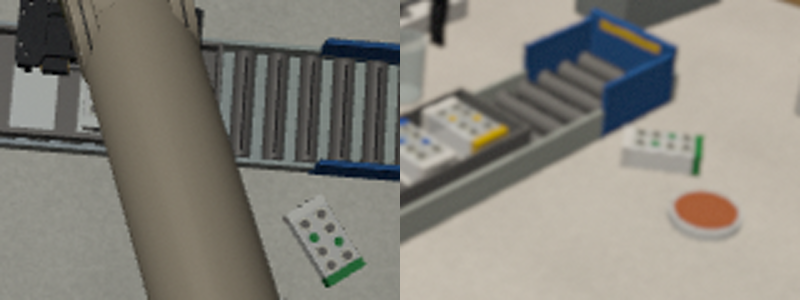

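```bash
python3 - <<'E'
from h import *
import pickle
c,s=pickle.load(open("c0.pkl","rb"))
Q=lambda p:un(p,3.8,(205,140))
print(px2w(c,Q([(575,247),(740,257),(572,264),(755,272)]),.085))
g=np.array([.454,-.293]);x=np.array([np.cos(.558),np.sin(.558)]);y=np.array([x[1],-x[0]])
for sx in(-1,1):
  for sy in(-1,1): print(g+sx*.0375*x+sy*.095*y)
E
```

```text
[[ 0.5431169  -0.27284409  0.085     ]
 [ 0.53604733 -0.40515096  0.085     ]
 [ 0.52940289 -0.2702085   0.085     ]
 [ 0.52404036 -0.41685687  0.085     ]]
[ 0.37188655 -0.2322659 ]
[ 0.47248977 -0.3934459 ]
[ 0.43551023 -0.1925541 ]
[ 0.53611345 -0.3537341 ]
```

```bash

python3 -m crank '0 0 0 .094 1;0 0 0 .094 1;0 0 0 .094 1;0 0 0 .094 1;0 0 0 .094 1;0 0 0 .094 1;0 0 0 .094 1;0 0 0 .094 1;0 0 0 .094 1;0 0 0 .094 1'
python3 -m crank '0 0 0 .094 1;0 0 0 .094 1;0 0 0 .094 1;0 0 0 .094 1;0 0 0 .094 1;0 0 0 .094 1;0 0 0 .092 1;0 0 0 0 1'
python3 -c "
from h import *
plan(.437,-.3036,.1,phi=.558)"
```

```text
time: 39.95
ee_pos: [0.6391, -0.0161, 0.1863]
eef_rot: [0.703, 0.711, -0.001, -0.001]
ft_force: [1.0, -0.0, 0.7]
width: 0.0871
grip_force: 0.0
time: 40.75
ee_pos: [0.6392, -0.0161, 0.1865]
eef_rot: [0.962, 0.274, -0.001, -0.0]
ft_force: [-0.9, 0.1, -0.6]
width: 0.0868
grip_force: 0.0
t 40.8 pos [ 0.6392 -0.0161  0.1865] phi 0.556 tilt 0.002 F [-0.9  0.1 -0.6] w 0.0868 g 0.0 j [ 0.21  0.41 -0.33  1.45  0.13  1.31 -1.15]
 yaw total -0.001 (or 3.999) shift before turn: -1.617 0.688 0.433  after turn: -1.619 0.684 0.433
```

```bash

python3 -m crank '-.2 .085 0 0 1;-.2 .085 0 0 1;-.2 .085 0 0 1;-.2 .085 0 0 1;-.2 .085 0 0 1;-.2 .085 0 0 1;-.2 .085 0 0 1;-.217 .089 .1 0 1;0 0 .15 0 1;0 0 .15 0 1'
python3 -m crank '0 0 0 0 1;0 0 0 0 1'
python3 - <<'E'
from h import *
import pickle
plan(.437,-.3036,.0085,phi=.558)
c=cams.camera("top");s=cams.camera("side")
print(band(c,"green"))
k=dict(interpolation=cv2.INTER_CUBIC)
cv2.imwrite("pics/a6.png",np.hstack([cv2.resize(c["img"][190:290,310:410],(400,400),**k),cv2.resize(s["img"][150:250,300:400],(400,400),**k)]))
E
```

```text
time: 41.75
ee_pos: [0.4371, -0.304, 0.1072]
eef_rot: [0.961, 0.276, -0.0, 0.0]
ft_force: [0.0, 0.6, 0.4]
width: 0.0869
grip_force: 0.0
time: 41.95
ee_pos: [0.4384, -0.3022, 0.1085]
eef_rot: [0.961, 0.277, -0.0, -0.001]
ft_force: [0.8, -0.3, 0.3]
width: 0.0872
grip_force: 0.0
t 42.0 pos [ 0.4384 -0.3022  0.1085] phi 0.561 tilt 0.001 F [ 0.8 -0.3  0.3] w 0.0872 g 0.0 j [ 0.66  0.23 -0.16  1.84  0.04  1.08 -0.53]
 yaw total 0.002 (or 4.002) shift before turn: -0.009 0.002 0.500  after turn: -0.009 0.002 0.500
[]
```

View pics/a6.png

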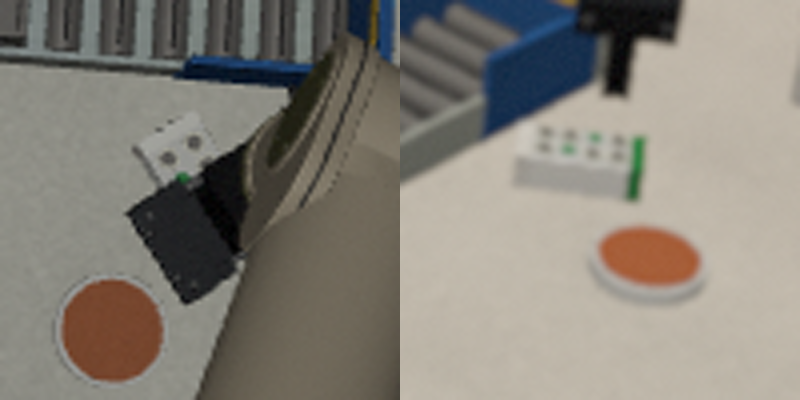

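The side crop puts the green band at (359,192) in full-image pixels, as before, so green hasn't moved and the jaws are above it. The dish is clear.

```bash

python3 -m crank '-.009 .002 .1 0 1;0 0 .1 0 1;0 0 .1 0 1;0 0 .1 0 1;0 0 .06 0 1;0 0 .04 0 1;0 0 0 0 1'
python3 -m crank '0 0 0 0 -1;0 0 0 0 -1;0 0 0 0 -1;0 0 0 0 -1;0 0 0 0 -1;0 0 0 0 -1;0 0 0 0 -1;0 0 0 0 -1;0 0 0 0 -1;0 0 0 0 -1' 40
python3 -c "
from h import *
plan(.43,-.08,.08,phi=.558)"
```

```text
time: 42.75
ee_pos: [0.4373, -0.3037, 0.0084]
eef_rot: [0.961, 0.276, -0.0, -0.0]
ft_force: [0.8, 0.4, 0.5]
width: 0.087
grip_force: 0.0
time: 43.75
ee_pos: [0.4373, -0.3038, 0.0087]
eef_rot: [0.961, 0.276, -0.0, 0.0]
ft_force: [-2.1, 1.0, 5.1]
width: 0.0516
grip_force: 40.0
t 43.8 pos [ 0.4373 -0.3038  0.0087] phi 0.558 tilt 0.000 F [-2.1  1.   5.1] w 0.0516 g 40.0 j [ 0.65  0.36 -0.15  1.91  0.07  0.87 -0.55]
 yaw total 0.000 (or 4.000) shift before turn: 0.562 -0.968 -0.356  after turn: 0.562 -0.969 -0.356
```

```bash

python3 -m crank '0 0 -.1 0 -1;0 0 -.2 0 -1;0 0 -.2 0 -1;.145 -.181 0 0 -1;.145 -.181 0 0 -1;.145 -.181 0 0 -1;.145 -.181 0 0 -1;.145 -.181 0 0 -1;.145 -.181 0 0 -1;.145 -.181 0 0 -1'
python3 -m crank '.145 -.181 0 0 -1;.145 -.181 0 0 -1;.145 -.181 0 0 -1;.145 -.181 0 0 -1;.145 -.181 0 0 -1;0 0 0 -.095 -1;0 0 0 -.095 -1;0 0 0 -.095 -1;0 0 0 -.095 -1;0 0 0 -.095 -1'
python3 -m crank '0 0 0 -.095 -1;0 0 0 -.095 -1;0 0 0 -.095 -1;0 0 0 -.095 -1;0 0 0 -.095 -1;0 0 0 -.095 -1;0 0 0 -.095 -1;0 0 0 -.095 -1;0 0 0 -.095 -1;0 0 0 -.095 -1'
python3 -c "
from h import *
plan(.503,.25,.1,phi=1.764+np.pi)"
```

```text
time: 44.75
ee_pos: [0.4751, 0.0204, 0.1084]
eef_rot: [0.961, 0.275, 0.0, 0.0]
ft_force: [1.1, -0.9, -1.7]
width: 0.0515
grip_force: 40.0
time: 45.75
ee_pos: [0.5022, 0.2489, 0.108]
eef_rot: [0.793, 0.609, -0.0, -0.0]
ft_force: [-0.2, -0.1, -0.5]
width: 0.0519
grip_force: 40.0
time: 46.75
ee_pos: [0.5023, 0.2488, 0.1081]
eef_rot: [0.169, 0.986, -0.0, -0.0]
ft_force: [-0.4, 0.5, -0.7]
width: 0.0516
grip_force: 40.0
t 46.8 pos [0.5023 0.2488 0.1081] phi 2.803 tilt 0.000 F [-0.4  0.5 -0.7] w 0.0516 g 40.0 j [ 0.23  0.45 -0.94  1.73  0.39  1.16  0.4 ]
 yaw total -1.339 (or 2.661) shift before turn: -0.001 0.007 0.041  after turn: -0.005 -0.005 0.041
```

```bash

python3 -m crank '0 0 0 -.095 -1;0 0 0 -.095 -1;0 0 0 -.095 -1;0 0 0 -.095 -1;0 0 0 -.095 -1;0 0 0 -.095 -1;0 0 0 -.095 -1;0 0 0 -.095 -1;0 0 0 -.095 -1;0 0 0 -.095 -1'
python3 -m crank '0 0 0 -.095 -1;0 0 0 -.095 -1;0 0 0 -.095 -1;0 0 0 -.095 -1;0 0 0 -.009 -1;0 0 0 0 -1'
python3 -c "
from h import *
plan(.494,.327,.012,phi=1.764-np.pi)"
```

```text
time: 47.75
ee_pos: [0.5024, 0.2488, 0.1081]
eef_rot: [-0.545, 0.838, 0.0, -0.0]
ft_force: [0.5, -0.1, -1.9]
width: 0.0518
grip_force: 40.0
time: 48.35
ee_pos: [0.5022, 0.2489, 0.1082]
eef_rot: [0.769, -0.639, -0.0, 0.0]
ft_force: [-0.8, -1.1, -1.0]
width: 0.0517
grip_force: 40.0
t 48.4 pos [0.5022 0.2489 0.1082] phi -1.387 tilt 0.001 F [-0.8 -1.1 -1. ] w 0.0517 g 40.0 j [ 0.45  0.69 -1.34  1.72  0.7   1.3   2.29]
 yaw total -0.006 (or 3.994) shift before turn: -0.392 -0.031 0.481  after turn: -0.391 -0.035 0.481
```

```bash

python3 -m crank '-.13 -.035 0 -.006 -1;-.13 0 .1 0 -1;-.13 0 .1 0 -1;0 0 .1 0 -1;0 0 .1 0 -1;0 0 .08 0 -1;0 0 0 0 -1;0 0 0 0 -1'
python3 - <<'E'
from h import *
plan(.4882,.3556,.012,phi=1.764-np.pi)
s=cams.camera("side")
cv2.imwrite("pics/a7.png",cv2.resize(s["img"][255:335,100:200],None,fx=5,fy=5,interpolation=cv2.INTER_CUBIC))
E
```

```text
time: 49.15
ee_pos: [0.4945, 0.3261, 0.0126]
eef_rot: [0.773, -0.635, 0.0, 0.0]
ft_force: [-0.6, 0.1, -1.7]
width: 0.052
grip_force: 40.0
t 49.1 pos [0.4945 0.3261 0.0126] phi -1.375 tilt 0.000 F [-0.6  0.1 -1.7] w 0.0520 g 40.0 j [ 0.2   0.83 -1.18  1.71  0.82  1.19  2.13]
 yaw total 0.001 (or 4.001) shift before turn: -0.151 0.002 0.003  after turn: -0.151 0.003 0.003
```

View pics/a7.png

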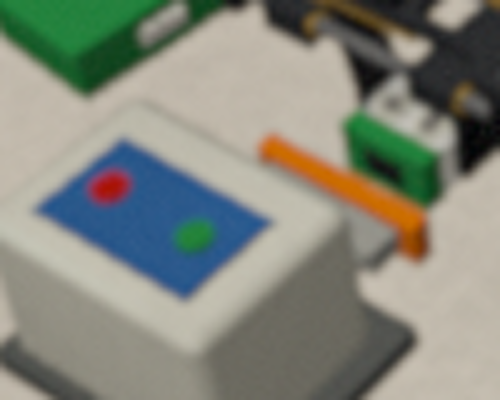

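The green band is square to the bar, at (348–435, 115–200) in the crop, and still clear of it. Pressing.

```bash

python3 -m crank '-.04 0 0 0 -1;-.03 0 0 0 -1;-.025 0 0 0 -1;-.02 0 0 0 -1;-.015 0 0 0 -1;0 0 0 0 -1;0 0 0 0 -1'
python3 -m crank '-.01 0 0 0 -1;-.01 0 0 0 -1;0 0 0 0 -1'
python3 -c "
from h import *
plan(.4882,.3556,.012,phi=1.764-np.pi)"
```

```text
time: 49.9
ee_pos: [0.4893, 0.3515, 0.0124]
eef_rot: [0.773, -0.634, 0.001, 0.001]
ft_force: [-0.2, -5.8, 1.3]
width: 0.0517
grip_force: 40.0
time: 50.2
ee_pos: [0.4887, 0.355, 0.0122]
eef_rot: [0.773, -0.635, 0.001, 0.001]
ft_force: [1.0, -8.2, 2.5]
width: 0.052
grip_force: 40.0
t 50.2 pos [0.4887 0.355  0.0122] phi -1.375 tilt 0.002 F [ 1.  -8.2  2.5] w 0.0520 g 40.0 j [ 0.13  0.84 -1.17  1.68  0.83  1.2   2.09]
 yaw total 0.002 (or 4.002) shift before turn: -0.003 0.002 0.001  after turn: -0.003 0.002 0.001
```

```bash

python3 -m crank '-.01 0 0 0 -1;-.007 0 0 0 -1;0 0 0 0 -1;0 0 0 0 -1'
python3 -c "
from h import *
plan(.4882,.3556,.012,phi=1.764-np.pi)"
```

```text
time: 50.6
ee_pos: [0.4884, 0.3569, 0.0121]
eef_rot: [0.773, -0.635, 0.002, 0.002]
ft_force: [-0.4, -11.4, 3.6]
width: 0.0516
grip_force: 40.0
t 50.6 pos [0.4884 0.3569 0.0121] phi -1.376 tilt 0.005 F [ -0.4 -11.4   3.6] w 0.0516 g 40.0 j [ 0.13  0.84 -1.17  1.67  0.83  1.21  2.09]
 yaw total 0.001 (or 4.001) shift before turn: 0.006 0.002 0.000  after turn: 0.006 0.002 0.000
```

```bash

python3 -m crank '-.007 0 0 0 -1;0 0 0 0 -1;0 0 0 0 -1;0 0 0 0 -1;0 0 0 0 -1;0 0 0 0 -1;0 0 0 0 -1;0 0 0 0 -1;0 0 0 0 -1;0 0 0 0 -1'
python3 -m crank '0 0 0 0 -1;0 0 0 0 -1;0 0 0 0 -1;.05 0 0 0 -1;.15 0 0 0 -1;.17 0 0 0 -1;.17 0 0 0 -1;0 0 -.1 0 -1;0 0 -.1 0 -1;0 0 0 0 -1'
python3 -m crank '0 0 0 .095 -1;0 0 0 .095 -1;0 0 0 .095 -1;0 0 0 .095 -1;0 0 0 .095 -1;0 0 0 .095 -1;0 0 0 .095 -1;0 0 0 .095 -1;0 0 0 .095 -1;0 0 0 .095 -1'
python3 -m crank '0 0 0 .095 -1;0 0 0 .095 -1;0 0 0 .095 -1;0 0 0 .095 -1;0 0 0 .095 -1;0 0 0 .095 -1;0 0 0 .095 -1;0 0 0 .095 -1;0 0 0 .095 -1;0 0 0 .095 -1'
python3 -m crank '0 0 0 .095 -1;0 0 0 0 -1;0 0 0 0 -1'
python3 -c "
from h import *
plan(.5006,.2870,.012,phi=1.764)"
```

```text
time: 51.6
ee_pos: [0.4883, 0.3569, 0.012]
eef_rot: [0.772, -0.635, 0.002, 0.003]
ft_force: [0.2, -16.9, 7.5]
width: 0.0517
grip_force: 40.0
time: 52.6
ee_pos: [0.5093, 0.2575, 0.056]
eef_rot: [0.774, -0.634, 0.0, -0.002]
ft_force: [0.3, 1.5, -0.8]
width: 0.0516
grip_force: 40.0
time: 53.6
ee_pos: [0.5078, 0.2568, 0.0528]
eef_rot: [-0.136, 0.991, 0.0, 0.0]
ft_force: [-0.3, -0.2, -1.0]
width: 0.0517
grip_force: 40.0
time: 54.6
ee_pos: [0.5077, 0.2568, 0.0527]
eef_rot: [0.573, 0.82, 0.0, -0.0]
ft_force: [-0.1, 0.3, -1.8]
width: 0.0515
grip_force: 40.0
time: 54.9
ee_pos: [0.5079, 0.2562, 0.0526]
eef_rot: [0.629, 0.778, 0.0, -0.0]
ft_force: [0.3, 0.1, -0.8]
width: 0.0522
grip_force: 40.0
t 54.9 pos [0.5079 0.2562 0.0526] phi 1.782 tilt 0.000 F [ 0.3  0.1 -0.8] w 0.0522 g 40.0 j [ 0.01  0.45 -0.68  1.77  0.33  1.03 -0.57]
 yaw total 0.012 (or 4.012) shift before turn: 0.158 -0.003 0.203  after turn: 0.158 -0.006 0.203
```

```bash

python3 -m crank '.08 0 .1 .012 -1;.078 -.006 .1 0 -1;0 0 0 0 -1;0 0 0 0 -1;.04 0 0 0 -1;.03 0 0 0 -1;.025 0 0 0 -1;.02 0 0 0 -1;0 0 0 0 -1;0 0 0 0 -1'
python3 -m crank '.01 0 0 0 -1;0.01 0 0 0 -1;0 0 0 0 -1'
python3 -c "
from h import *
plan(.4958,.3164,.012,phi=1.764)"
```

```text
time: 55.9
ee_pos: [0.4974, 0.3077, 0.0126]
eef_rot: [0.639, 0.77, -0.0, 0.0]
ft_force: [1.4, -3.3, 1.2]
width: 0.0522
grip_force: 40.0
time: 56.2
ee_pos: [0.4966, 0.3116, 0.0125]
eef_rot: [0.639, 0.77, -0.0, 0.0]
ft_force: [2.0, -5.5, 2.1]
width: 0.0516
grip_force: 40.0
t 56.2 pos [0.4966 0.3116 0.0125] phi 1.756 tilt 0.001 F [ 2.  -5.5  2.1] w 0.0516 g 40.0 j [-0.12  0.54 -0.65  1.74  0.39  0.99 -0.73]
 yaw total -0.005 (or 3.995) shift before turn: 0.025 0.000 0.003  after turn: 0.025 0.001 0.003
```

```bash

python3 -m crank '.01 0 0 0 -1;.01 0 0 0 -1;.01 0 0 0 -1;.005 0 0 0 -1;0 0 0 0 -1;0 0 0 0 -1'
python3 -c "
from h import *
plan(.4958,.3164,.012,phi=1.764)"
```

```text
time: 56.8
ee_pos: [0.4959, 0.3153, 0.0121]
eef_rot: [0.639, 0.769, -0.002, 0.002]
ft_force: [1.8, -15.6, 5.0]
width: 0.0515
grip_force: 40.0
t 56.8 pos [0.4959 0.3153 0.0121] phi 1.754 tilt 0.006 F [  1.8 -15.6   5. ] w 0.0515 g 40.0 j [-0.13  0.55 -0.65  1.74  0.39  0.99 -0.74]
 yaw total -0.006 (or 3.994) shift before turn: 0.006 0.001 0.000  after turn: 0.006 0.001 0.000
```

```bash

python3 -m crank '0 0 0 0 -1;0 0 0 0 -1;0 0 0 0 -1;0 0 0 0 -1;0 0 0 0 -1;0 0 0 0 -1;0 0 0 0 -1;0 0 0 0 -1;0 0 0 0 -1;0 0 0 0 -1'
python3 -m crank '0 0 0 0 -1;0 0 0 0 -1;-.05 0 0 0 -1;-.15 0 0 0 -1;-.1 0 0 0 -1;0 0 -.1 0 -1;0 0 -.1 0 -1;0 0 -.2 0 -1;0 0 -.2 0 -1;0 0 0 0 -1'
python3 -m crank '0 0 0 -.093 -1;0 0 0 -.093 -1;0 0 0 -.093 -1;0 0 0 -.093 -1;0 0 0 -.093 -1;0 0 0 -.093 -1;0 0 0 -.093 -1;0 0 0 -.093 -1;0 0 0 -.093 -1;0 0 0 0 -1'
python3 -c "
from h import *
plan(.6664,.0693,.12,phi=3.068)"
```

```text
time: 57.8
ee_pos: [0.4959, 0.3153, 0.0121]
eef_rot: [0.639, 0.769, -0.002, 0.002]
ft_force: [2.7, -15.1, 5.9]
width: 0.0518
grip_force: 40.0
time: 58.8
ee_pos: [0.508, 0.2629, 0.138]
eef_rot: [0.638, 0.77, 0.004, 0.001]
ft_force: [0.9, -0.1, -0.4]
width: 0.0519
grip_force: 40.0
time: 59.8
ee_pos: [0.5055, 0.2606, 0.1319]
eef_rot: [0.034, 0.999, 0.0, -0.001]
ft_force: [-0.6, 0.8, -1.3]
width: 0.0515
grip_force: 40.0
t 59.8 pos [0.5055 0.2606 0.1319] phi 3.074 tilt 0.001 F [-0.6  0.8 -1.3] w 0.0515 g 40.0 j [ 0.2   0.44 -0.94  1.69  0.37  1.21  0.68]
 yaw total 0.004 (or 4.004) shift before turn: -0.867 -0.901 0.059  after turn: -0.873 -0.895 0.059
```

```bash

python3 -m crank '-.146 -.149 0 0.004 -1;-.146 -.149 0 0 -1;-.146 -.149 0 0 -1;-.146 -.149 0 0 -1;-.146 -.149 0 0 -1;-.145 -.15 0 0 -1;0 0 0 0 -1;0 0 0 0 -1;0 0 0 0 -1'
python3 - <<'E'
from h import *
plan(.6664,.0693,.049,phi=3.068)
s=cams.camera("side");c=cams.camera("top");k=dict(interpolation=cv2.INTER_CUBIC)
cv2.imwrite("pics/a8.png",np.hstack([cv2.resize(c["img"][130:230,200:300],(400,400),**k),cv2.resize(s["img"][120:240,180:300],(400,400),**k)]))
E
```

```text
time: 60.7
ee_pos: [0.6663, 0.0703, 0.1323]
eef_rot: [0.038, 0.999, 0.0, -0.0]
ft_force: [0.5, 1.4, -1.6]
width: 0.0516
grip_force: 40.0
t 60.7 pos [0.6663 0.0703 0.1323] phi 3.065 tilt 0.001 F [ 0.5  1.4 -1.6] w 0.0516 g 40.0 j [ 0.38  0.62 -0.81  1.41  0.45  1.31  1.04]
 yaw total -0.002 (or 3.998) shift before turn: -0.001 -0.005 0.417  after turn: -0.001 -0.005 0.417
```

View pics/a8.png

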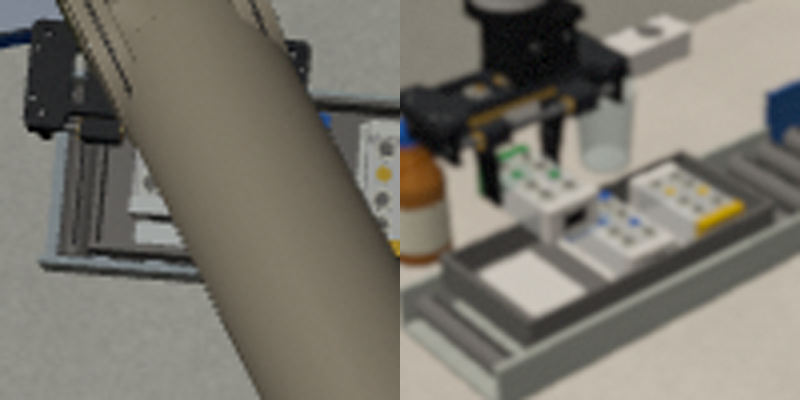

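The side view shows green hanging level over the free left slot, with blue and yellow flat in the others. I'll lower it, release it and check the tote.

```bash

python3 -m crank '0 -.005 .1 0 -1;0 0 .15 0 -1;0 0 .1 0 -1;0 0 .06 0 -1;0 0 0 0 -1;0 0 0.008 0 -1;0 0 0 0 -1'
python3 -m crank '0 0 0 0 .4;0 0 0 0 .4;0 0 0 0 .4;0 0 0 0 .4;0 0 0 0 .4;0 0 -.1 0 .4;0 0 -.2 0 .4;0 0 -.2 0 .4;0 0 0 0 -1;0 0 0 0 -1'
python3 -m crank '.07 .2 0 0 -1;0 .235 0 0 -1;0 0 0 0 -1;0 0 0 0 -1;0 0 0 0 -1;0 0 0 0 -1'
python3 - <<'E'
from h import *
plan(.652,.157,.055,phi=3.068)
s=cams.camera("side");c=cams.camera("top");k=dict(interpolation=cv2.INTER_CUBIC)
cv2.imwrite("pics/a9.png",np.hstack([cv2.resize(c["img"][130:230,200:330],(400,308),**k),cv2.resize(s["img"][120:240,170:300],(334,308),**k)]))
E
```

```text
time: 61.5
ee_pos: [0.6674, 0.0679, 0.05]
eef_rot: [0.038, 0.999, 0.0, 0.001]
ft_force: [0.1, 0.3, -2.0]
width: 0.0518
grip_force: 40.0
time: 62.5
ee_pos: [0.6674, 0.0677, 0.1499]
eef_rot: [0.038, 0.999, -0.0, 0.001]
ft_force: [-0.3, -0.0, -0.9]
width: 0.0519
grip_force: 0.0
time: 63.1
ee_pos: [0.6598, 0.1535, 0.1482]
eef_rot: [0.039, 0.999, -0.001, -0.0]
ft_force: [-0.2, -0.5, 0.2]
width: 0.0056
grip_force: 0.0
t 63.1 pos [0.6598 0.1535 0.1482] phi 3.063 tilt 0.001 F [-0.2 -0.5  0.2] w 0.0056 g 0.0 j [ 0.25  0.63 -0.82  1.36  0.46  1.34  0.92]
 yaw total -0.003 (or 3.997) shift before turn: 0.040 0.014 0.466  after turn: 0.040 0.015 0.466
```

View pics/a9.png

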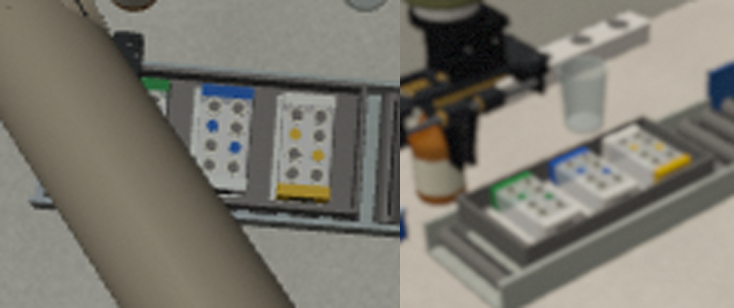

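All three trays lie flat in the tote: green left, blue middle, yellow right. The closed fingers are past its left wall, so I'll lower them and push.

```bash

python3 -m crank '.04 .04 0 0 -1;0 0 .12 0 -1;0 0 .12 0 -1;0 0 .12 0 -1;0 0 .1 0 -1;0 0 0 0 -1'
python3 -m crank '0 -.03 0 0 -1;0 -.03 0 0 -1;0 -.03 0 0 -1;0 -.03 0 0 -1;0 -.03 0 0 -1;0 0 0 0 -1'
python3 -m crank '0 -.03 0 0 -1;0 -.03 0 0 -1;0 -.03 0 0 -1;0 -.03 0 0 -1;0 -.03 0 0 -1;0 0 0 0 -1'
python3 - <<'E'
from h import *
plan(.652-.28*.0731,.157-.28*.997,.055,phi=3.068)
s=cams.camera("side")
cv2.imwrite("pics/a10.png",cv2.resize(s["img"][110:240,160:320],None,fx=3,fy=3,interpolation=cv2.INTER_CUBIC))
E
```

```text
time: 63.8
ee_pos: [0.6501, 0.1637, 0.0541]
eef_rot: [0.038, 0.999, -0.001, -0.002]
ft_force: [-0.3, 0.7, 0.3]
width: 0.0004
grip_force: 0.0
time: 64.4
ee_pos: [0.6503, 0.1327, 0.0573]
eef_rot: [0.039, 0.999, -0.0, 0.0]
ft_force: [0.0, -0.0, -0.1]
width: 0.0006
grip_force: 0.0
time: 65.0
ee_pos: [0.6476, 0.1021, 0.0566]
eef_rot: [0.039, 0.999, -0.001, -0.0]
ft_force: [-0.6, -0.7, 0.6]
width: 0.0007
grip_force: 0.0
t 65.0 pos [0.6476 0.1021 0.0566] phi 3.064 tilt 0.002 F [-0.6 -0.7  0.6] w 0.0007 g 0.0 j [ 0.34  0.67 -0.79  1.51  0.5   1.17  0.94]
 yaw total -0.003 (or 3.997) shift before turn: -0.007 -1.124 0.008  after turn: -0.002 -1.124 0.008
```

View pics/a10.png

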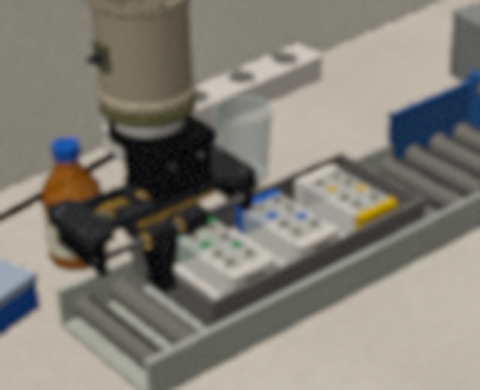

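The tote is moving with the finger behind its left wall, and the trays are still flat. I'll keep pushing.

```bash

python3 -m crank '0 -.03 0 0 -1;0 -.04 0 0 -1;0 -.04 0 0 -1;0 -.04 0 0 -1;0 -.04 0 0 -1;0 -.04 0 0 -1;0 -.04 0 0 -1;0 -.04 0 0 -1;0 -.04 0 0 -1;0 -.04 0 0 -1'
python3 -m crank '0 -.04 0 0 -1;0 -.04 0 0 -1;0 -.04 0 0 -1;0 -.04 0 0 -1;0 -.04 0 0 -1;0 -.04 0 0 -1;0 -.04 0 0 -1;0 -.04 0 0 -1;0 -.04 0 0 -1;0 -.04 0 0 -1'
python3 -m crank '0 -.04 0 0 -1;0 -.04 0 0 -1;0 -.03 0 0 -1;0 -.03 0 0 -1;0 0 0 0 -1;0 0 0 0 -1'
python3 -c "
from h import *
plan(.652-.28*.0731,.157-.28*.997,.055,phi=3.068)"
```

```text
time: 66.05
ee_pos: [0.6417, 0.0256, 0.0569]
eef_rot: [0.038, 0.999, -0.0, 0.0]
ft_force: [-0.1, 2.1, -1.1]
width: 0.0009
grip_force: 1.1
time: 67.05
ee_pos: [0.6356, -0.0541, 0.057]
eef_rot: [0.038, 0.999, -0.0, 0.0]
ft_force: [0.6, 2.6, -0.7]
width: 0.0005
grip_force: 1.2
time: 67.65
ee_pos: [0.6334, -0.082, 0.057]
eef_rot: [0.038, 0.999, -0.0, -0.0]
ft_force: [-0.6, 0.2, 0.1]
width: 0.0007
grip_force: 0.0
t 67.7 pos [ 0.6334 -0.082   0.057 ] phi 3.065 tilt 0.001 F [-0.6  0.2  0.1] w 0.0007 g 0.0 j [ 0.63  0.63 -0.78  1.57  0.47  1.15  1.24]
 yaw total -0.002 (or 3.998) shift before turn: -0.006 -0.201 0.010  after turn: -0.006 -0.201 0.010
```

```bash

python3 -m crank '0 -.02 0 0 -1;0 -.025 0 0 -1;0 -.025 0 0 -1;0 -.025 0 0 -1;0 -.025 0 0 -1;0 -.015 0 0 -1;0 0 0 0 -1'
python3 -m crank '0 -.015 0 0 -1;0 -.015 0 0 -1;0 -.015 0 0 -1'
python3 -m crank '0 -.015 0 0 -1;0 -.015 0 0 -1'
python3 -c "
from h import *
plan(.652-.28*.0731,.157-.28*.997,.055,phi=3.068)"
```

```text
time: 68.35
ee_pos: [0.6314, -0.1095, 0.0569]
eef_rot: [0.039, 0.999, -0.0, 0.0]
ft_force: [-0.0, 0.4, -0.0]
width: 0.0004
grip_force: 0.0
time: 68.65
ee_pos: [0.6308, -0.1171, 0.0569]
eef_rot: [0.038, 0.999, 0.0, 0.0]
ft_force: [0.7, 2.6, -0.6]
width: 0.0002
grip_force: 1.2
time: 68.85
ee_pos: [0.6307, -0.1199, 0.057]
eef_rot: [0.037, 0.999, 0.002, 0.0]
ft_force: [2.4, 17.2, -3.0]
width: 0.0004
grip_force: 8.1
t 68.8 pos [ 0.6307 -0.1199  0.057 ] phi 3.068 tilt 0.004 F [ 2.4 17.2 -3. ] w 0.0004 g 8.1 j [ 0.68  0.63 -0.78  1.56  0.47  1.15  1.31]
 yaw total -0.000 (or 4.000) shift before turn: -0.005 -0.011 0.010  after turn: -0.005 -0.011 0.010
```

```bash

python3 -m crank '0 0 0 0 -1;0 0 0 0 -1;0 0 0 0 -1;0 .05 0 0 -1;0 .1 0 0 -1;0 0 -.2 0 -1;0 0 -.2 0 -1;0 0 -.2 0 -1;0 .2 0 0 -1;0 .2 0 0 -1'
python3 -m crank '0 .22 0 0 -1;0 .22 0 0 -1;0 .22 0 0 -1;0 .22 0 0 -1;0 0 0 0 -1;0 0 0 0 -1'
python3 - <<'E'
from h import *
plan()
s=cams.camera("side");c=cams.camera("top");k=dict(interpolation=cv2.INTER_CUBIC)
cv2.imwrite("pics/a11.png",np.hstack([cv2.resize(c["img"][130:290,270:420],(400,427),**k),cv2.resize(s["img"][110:260,230:370],(398,427),**k)]))
E
```

```text
time: 69.85
ee_pos: [0.6395, -0.0147, 0.1785]
eef_rot: [0.04, 0.999, -0.001, 0.001]
ft_force: [-0.4, 1.4, -0.3]
width: 0.0007
grip_force: 0.0
time: 70.45
ee_pos: [0.6519, 0.1631, 0.1768]
eef_rot: [0.037, 0.999, -0.0, 0.0]
ft_force: [0.7, -1.1, 1.0]
width: 0.0004
grip_force: 0.0
t 70.5 pos [0.6519 0.1631 0.1768] phi 3.067 tilt 0.001 F [ 0.7 -1.1  1. ] w 0.0004 g 0.0 j [ 0.25  0.6  -0.85  1.35  0.45  1.39  0.91]
 yaw total -0.000 (or 4.000) shift before turn: 0.000 0.000 -0.000  after turn: 0.000 0.000 -0.000
```

View pics/a11.png

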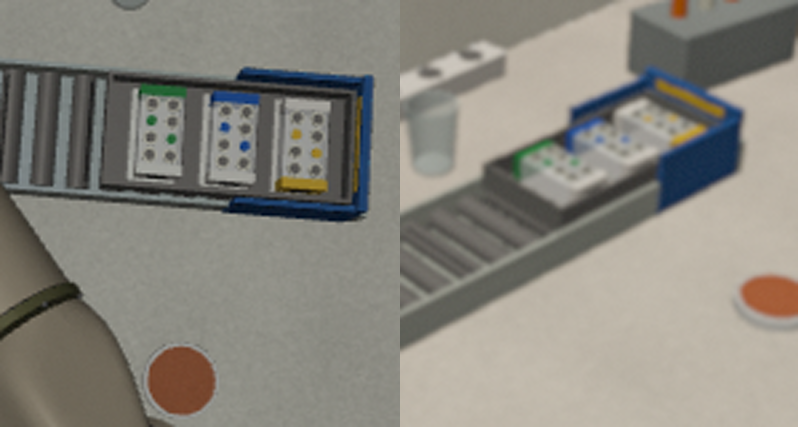

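The tote stands home against the blue stop (its right rim at x≈355 in the crop, beside the stop's orange label at 360). All three trays lie flat inside it, the dish is where it was, and the robot is clear.

```bash
python3 -c "
from bench import workorder
print(workorder.close_job())"
```

```text
the job is handed in; nothing more can be done
None
```

The job is handed in, with no verdict returned: yellow, blue and green were each pressed fully home at both ends, laid flat in the tote, and the tote pushed against the bay's end stop at about 69 s of the 210 s allowed.

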